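# Carry the right gasket to the gauge on a lifter

## Task

Take the lifter by its orange handle, slide its blade under the 70 mm gasket (the middle size of the three in the rack) and carry it, lying flat and balanced on the blade, to the gauge station. Go in under the light bar and lower the gasket gently onto the two walls, centred on the yellow marks, then draw the lifter out and stand it back on its blue mat the way it stood. Never touch a gasket with the gripper, do not let the gasket tilt, and leave the other gaskets and everything else where they are.

Things in the scene. Friction and masses are not known exactly. Their poses are not given: they have to be found in the camera images.
- lifter_grip (a point): Grip point in the orange handle of the lifter (about 110 g, stands by itself on its flat blade). Lifter axes: x along the blade to its front end, y across, z up. Handle: 14 mm across y, 16 thick, leaning back (to -x) 40 degrees from vertical; from the point it goes on 20 mm up-and-back and 38 mm down-and-forward. Pinch it across y, the gripper leaning like the handle.
- lifter_seat (a point): Carrying place on the lifter's steel blade: top face, under the middle of a carried part. It lies 82 mm ahead (x) of lifter_grip and 32 mm below it, same axes. Blade: flat, 4 mm thick (underside 36 mm below lifter_grip), 34 wide, 137 long: from 42 mm ahead of this place to 95 mm behind it; the handle joins it 45 to 67 mm behind this place.
- mat: Blue parking mat, fixed, 220 (x) x 110 (y) x 2 mm, on which the lifter stands at the start, its front end the same way as the mat's x within 0.15 rad; origin at the centre of its underside
- gasket60: flat green gasket ring, 60 mm outside, 38 mm hole, 5 mm thick, about 40 g; origin at the centre of its underside, z up. It lies on the two walls of one bay of the rack (any of the three), centred to about 4 mm; a wrong size
- gasket70: flat green gasket ring, 70 mm outside, 48 mm hole, 5 mm thick, about 40 g; origin at the centre of its underside, z up. It lies on the two walls of one bay of the rack (any of the three), centred to about 4 mm; the wanted one, middle size of the three
- gasket80: flat green gasket ring, 80 mm outside, 58 mm hole, 5 mm thick, about 40 g; origin at the centre of its underside, z up. It lies on the two walls of one bay of the rack (any of the three), centred to about 4 mm; a wrong size
- rack: Fixed rack: base 100 (x) x 280 (y) x 6 mm, three bays at y = -95, 0, 95 mm. Each bay is two white walls 14 mm thick, x from -30 to 30, tops 70 mm above the table, with a slot 44 mm wide between them, open at both ends and the top. Origin at the centre of its underside; x points roughly to the robot's left. The blade enters the slot along +x, under the gasket, and lifts it.
- gauge_seat (a point): Gauge station (fixed): middle of its seat, level with its wall tops, 70 mm above the table; the centre of the gasket's underside belongs here. Two walls as in a rack bay: x from -30 to 30 mm, 14 thick, 44 mm slot between; yellow marks on them outline the 70 mm circle. x points roughly to the robot's left. Dark base plate 8 mm thick, x from -110 to 60, y from -85 to 85.
- light_bar (a point): Centre of the underside of the gauge's white light bar, 60 mm short of the seat (-x, the entry side) and 80 mm above it; same axes. The bar is 30 (x) x 164 (y) x 70 (z) mm, on two posts at y = -74 and 74 mm (20 x 12 mm). The loaded blade comes in along +x below it, the gripper leaning back (-x) to stay clear of it.
- tape: Bystander: roll of paper tape lying flat, 84 mm across, 24 high, hole 60; origin at the centre of its underside; to be left alone
- cleaner: Bystander: white bottle with a red cap, 52 mm across, 130 high; origin at the centre of its underside; to be left alone
- tray: Bystander: empty grey tray 100 x 140 x 30 mm; origin at the centre of its underside; to be left alone
- stamp: Bystander: hand stamp with a black grip, 50 x 30 x 55 mm; origin at the centre of its underside; to be left alone
- calc: Bystander: desk calculator 140 x 90 x 14 mm; origin at the centre of its underside; to be left alone
- weight: Bystander: brass check weight, 38 mm across, 30 high; origin at the centre of its underside; to be left alone

How it is judged:
On the way, in this order (a step that is already met when the one before it is completed fails the run):
1. the 70 mm gasket is lifted clear of the rack on the lifter's blade (contact force between gasket70 and lifter above 0.05 N and height (world z) of gasket70 above 0.074 m), for 0.2 s.
2. it is over the gauge's seat, still carried by the lifter (contact force between gasket70 and lifter above 0.05 N and horizontal distance between gasket70 and gauge_seat below 0.03 m), for 0.1 s.
At the end, for the whole second after the job is handed in: The 70 mm gasket lies flat on the gauge's walls, centre within 8 mm of the seat's middle, clear of the lifter; the lifter stands upright and still on the mat, its grip site 120 mm behind to 10 mm ahead of the mat's middle and within 45 mm sideways (horizontal distance between gasket70 and gauge_seat below 0.008 m and z of gasket70 in the frame of gauge_seat between -0.003 and 0.003 m and angle between each of gasket70, lifter_grip's own z axis and vertical below 0.06 rad and linear speed of each of gasket70, lifter below 0.02 m/s and contact force between gasket70 and lifter below 0.01 N and contact force between gasket70 and gauge above 0.05 N and x of lifter_grip in the frame of mat between -0.12 and 0.01 m and y of lifter_grip in the frame of mat between -0.045 and 0.045 m and height (world z) of lifter_grip below 0.042 m and contact force between lifter and mat above 0.2 N); the robot touches nothing.
It fails at once if the wanted gasket tilts more than 17 degrees (angle between gasket70's own z axis and vertical above 0.3 rad).
It fails at once if the gripper touches a gasket (contact force between any of the fingers, the arm and gasket60 above 0.3 N or contact force between any of the fingers, the arm and gasket70 above 0.3 N or contact force between any of the fingers, the arm and gasket80 above 0.3 N).
It fails at once if the gasket is dropped or banged onto the gauge (over 12 N) (contact force between gasket70 and gauge above 12 N).
It fails at once if another gasket is moved by more than 15 mm (distance of any of gasket60, gasket80 from where it was at the start of the episode above 0.015 m).
It fails at once if a bystander is moved by more than 25 mm (distance of any of tape, cleaner, tray, stamp, calc, weight from where it was at the start of the episode above 0.025 m).
It also fails if it takes over 72 s, if anything falls off the work surface, if the arm or the gripper's body presses on something with over 40 N, if the wrist force passes 120 N, or if a joint passes its speed limit or range.

## Robot

A 7-joint arm with a two-finger parallel gripper is mounted at the origin on the work surface. World frame = base frame: x ahead of the robot, y to its left, z up, the work surface at z = 0. Lengths are in m, angles in rad, forces in N, time in s.
With the tool pointing down it reaches from about 0.425 to 0.875 m from the base axis. Payload 4.7 kg.
Tool frame: the origin (TCP) lies between the finger pads; the fingertips stand 17 mm ahead of it and the grasp point (between the pads) lies 2 mm behind it; x points along the fingers, z is the direction in which the jaws open and shut, and the axes are right-handed (so a half turn about x gives the same grasp; the last joint's range is limited). The gripper opens to 85 mm and grips with 20 to 120 N. Pads are 22 mm wide; open, the fingers measure 114 mm over their backs; the gripper's body (76 mm by 85 mm) begins 54 mm behind the grasp point. The pads swing forward as they close: fully open they stand 13 mm farther back than shut.
Start: joints at [1.244, 0.321, -0.07, 1.45, 0.023, 1.371, -0.057], TCP at [0.217, -0.613, 0.248] pointing down, gripper open.
Joint ranges: [-2.86, 2.86], [-0.3, 2.09], [-1.38, 1.24], [0.06, 2.45], [-1.56, 4.7], [0.09, 2.05], [-2.69, 2.69]. Speed limits (rad/s): [2.57, 2.57, 3.14, 3.14, 3.14, 3.14, 3.14].

## Interface

Orientations are given as [roll, pitch, yaw] about the fixed x, y, z axes, in that order (R = Rz(yaw) Ry(pitch) Rx(roll)).
In Python, from station import bot gives the robot as it stands. The module is installed in compiled form; this text tells all that it offers.
- The arm moves only by the tool step_arm, never from a script. Its argument "rows" is a list of rows, each a list of 3 entries, a list of its own where there are three numbers: the closure, from 0 (fully open) to 1 (shut), then the shift along the tool's x, y, z in m, then the turn, a rotation vector about the tool's x, y, z in rad. A call has 1 to 10 rows; each row shifts and turns the commanded pose from where the row before left it, along the tool's axes as they then stand; what a row does not reach is not made up. A row lasts 1/8 s, in which the tool goes at most 62.5 mm and 10.7 degrees, less where a joint would pass 70% of its speed; a pose out of reach is approached as far as the arm can. A call with a gripper value outside its range is refused whole. The fingers move at their own pace and stop on an object; "squeeze" is the grip in N (left out, the last holds). Time passes only in rows, so rows that do not move let the fingers close. It gives the time, the measured TCP pose, the force and the opening at its end, in the units of the state.
- bot.observe(): the state, without advancing time (a new reading comes with each control period).
- bot.snapshot(name): name is "side" or "top"; returns a dict with "image" (420x560x3 uint8, red, green, blue), "z_map" (420x560 float32, m along the optical axis (not along the pixel's ray), 0 where there is no reading), "mtx" (3x3 intrinsics, pixels), "camera_from_world" (4x4, takes a point from world to camera coordinates). Camera axes: x right, y down, z forward; pixel columns grow to the right and rows downward; lengths in m; the calibration is good to about 2 mm. A picture is of the moment at which its call begins.
- bot.finish_job(): hands the job in, once; it reports no verdict.
The state is a dict: "clock": time; "qpos": joint angles; "qvel": joint speeds; "joint_torque": joint torques, N m; "position": TCP position; "eef_rot": TCP orientation; "ft_force": force on the tool from outside, world axes, zero at the start; "moment": the same for the moment, N m; "finger_gap": finger opening in m.
Only numpy, scipy, OpenCV 4.12 (cv2) and the standard library are available. Lean on these libraries where they do the work, as an engineer would, in place of code of your own. Each camera call takes 0.05 s, during which the arm holds its last target.

## Working session

There is one attempt and no reset: what is moved stays moved. The work goes in short steps, Python scripts to look and compute and a tool call to move; the robot and the scene stay as the last step left them, time stands still between calls to the robot, and variables do not carry over. Pictures are saved under pics/ and viewed, and the job is handed in when it is done.

Besides the shell and the picture viewer there is one more tool, called after "Emit:" as name(argument=value, ...) on one line, values as JSON. step_arm: Moves the arm, as the interface text tells. Its arguments: {"type":"object","properties":{"rows":{"type":"array"},"squeeze":{"type":"number"}},"required":["rows"]}

```bash
mkdir -p pics; ls; python3 - <<'E'
from station import bot
import cv2,numpy as np
print(bot.observe())
for n in("side","top"):
    s=bot.snapshot(n); np.savez(f"pics/{n}0.npz",**s)
    cv2.imwrite(f"pics/{n}0.png",s["image"][:,:,::-1])
    T=np.linalg.inv(s["camera_from_world"]); print(n,s["mtx"],T.round(3))
E
```

```text
pics
{'clock': 0.0, 'qpos': array([ 1.24410621,  0.32178165, -0.07006713,  1.45166143,  0.02260975,
        1.37075675, -0.05690835]), 'qvel': array([-8.49942799e-05,  1.67477154e-04,  1.81624965e-04, -1.26024823e-03,
        9.77709646e-04, -4.65712952e-05, -1.80208822e-03]), 'joint_torque': array([ 4.60494666e-04, -4.93586612e+01, -3.82207073e-01, -3.14335299e+01,
        1.28812512e-02,  1.13977407e-02,  1.89942705e-05]), 'position': array([ 0.21703124, -0.61218208,  0.24725697]), 'eef_rot': array([-3.08047207,  1.56897566,  1.97271418]), 'ft_force': array([-0.49995701,  0.14308746, -0.84377522]), 'moment': array([-0.04401959, -0.06807398,  0.03355001]), 'finger_gap': 0.08563881541436615}
side [[509.27414253   0.         280.40334176]
 [  0.         509.27414253 201.52808699]
 [  0.           0.           1.        ]] [[ 0.749 -0.442  0.494 -0.194]
 [-0.662 -0.479  0.576 -0.818]
 [-0.018 -0.758 -0.652  1.104]
 [ 0.     0.     0.     1.   ]]
top [[379.30029154   0.         282.13005379]
 [  0.         379.30029154 204.69746328]
 [  0.           0.           1.        ]] [[-0.023 -0.989  0.144  0.415]
 [-0.999  0.027  0.024  0.016]
 [-0.027 -0.143 -0.989  1.006]
 [ 0.     0.     0.     1.   ]]
```

View pics/side0.png

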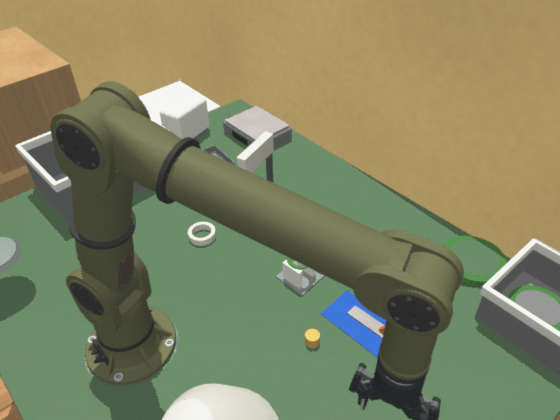

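View pics/top0.png

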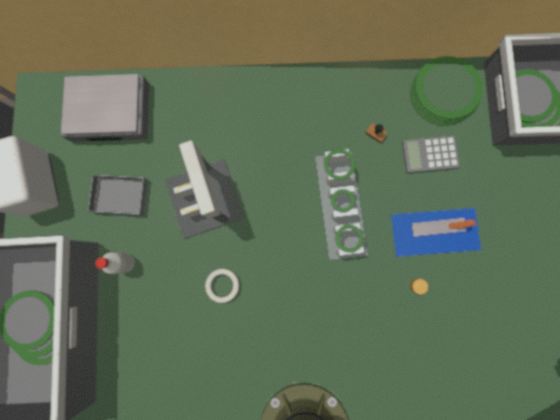

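The top view shows the mat with the lifter at (435,230), front end to the left (+y), the rack at (342,205) with three rings, and the gauge at (200,195) with the light bar on its right. Next I'll measure these.

```bash
cat > h.py <<'E'
import numpy as np,cv2
def load(n): return np.load(f"pics/{n}.npz")
def bp(s,u,v,z=None):
    K=s["mtx"];T=np.linalg.inv(s["camera_from_world"])
    u=np.asarray(u,float);v=np.asarray(v,float)
    d=np.stack([(u-K[0,2])/K[0,0],(v-K[1,2])/K[1,1],np.ones_like(u)],-1)@T[:3,:3].T
    if z is None:
        k=s["z_map"][v.astype(int),u.astype(int)]
    else: k=(z-T[2,3])/d[...,2]
    return T[:3,3]+d*np.asarray(k)[...,None]
E
python3 - <<'E'
from h import *
s=load("top0");im=s["image"];
hsv=cv2.cvtColor(im,cv2.COLOR_RGB2HSV)
v,u=np.mgrid[:420,:560]
P=bp(s,u,v)
reg=(u>305)&(u<380)&(v>140)&(v<268)
m=(reg&(hsv[...,0]>45)&(hsv[...,0]<75)&(hsv[...,1]>120)&(P[...,2]>0.06)).astype(np.uint8)
n,l,st,c=cv2.connectedComponentsWithStats(m)
for i in range(1,n):
    if st[i,4]<30: continue
    q=P[l==i]; cs,_=cv2.findContours((l==i).astype(np.uint8),cv2.RETR_EXTERNAL,cv2.CHAIN_APPROX_NONE)
    w=bp(s,cs[0][:,0,0],cs[0][:,0,1],0.075)[:,:2].astype(np.float32)
    print(st[i],c[i],q.mean(0).round(4),np.median(q[:,2]),"circ",cv2.minEnclosingCircle(w*1000), np.ptp(w,axis=0))
def rect(name,m,z):
    n,l,st,c=cv2.connectedComponentsWithStats(m.astype(np.uint8));i=1+st[1:,4].argmax();vv,uu=np.nonzero(l==i)
    w=bp(s,uu,vv,z)[:,:2].astype(np.float32)*1000
    print(name,st[i],"rect",cv2.minAreaRect(w),"P z",np.median(P[l==i][:,2]))
rect("mat",(u>385)&(u<490)&(v>200)&(v<260)&(((hsv[...,0]>105)&(hsv[...,0]<130)&(hsv[...,1]>150))),.002)
rect("matfull",(u>385)&(u<490)&(v>200)&(v<260)&(((hsv[...,0]>105)&(hsv[...,0]<130)&(hsv[...,1]>150))|(P[...,2]>.004)&(u>408)&(u<470)),.002)
rect("blade",(u>405)&(u<470)&(v>212)&(v<245)&(hsv[...,1]<90),.006)
print("blade/hnd z");
hd=(u>440)&(u<485)&(v>212)&(v<245)&((hsv[...,0]<20))&(hsv[...,1]>120)
print(P[hd].mean(0),P[hd].min(0),P[hd].max(0))
for nm,(a,b,cc,d) in dict(rack=(310,140,375,265),gauge=(160,135,245,240),lifter=(385,200,490,262)).items():
    cv2.imwrite(f"pics/c_{nm}.png",cv2.resize(im[b:d,a:cc,::-1],None,fx=5 if nm!='gauge' else 5,fy=5 if nm!='rack' else 4.6,interpolation=cv2.INTER_CUBIC))
cv2.imwrite("pics/c_all.png",np.hstack([cv2.resize(cv2.imread(f"pics/c_{k}.png"),(265,300*1)) if 0 else cv2.resize(cv2.imread(f"pics/c_{k}.png"),(int(cv2.imread(f"pics/c_{k}.png").shape[1]*400/cv2.imread(f"pics/c_{k}.png").shape[0]),400)) for k in("rack","gauge")]))
E
```

```text
mat [ 392  209   88   47 2443] rect ((478.36651611328125, -359.6773681640625), (107.3033447265625, 217.2389678955078), 3.402086019515991) P z 0.0013396700250165594
matfull [ 392  208   88   48 3062] rect ((478.7558288574219, -359.7368469238281), (111.42728424072266, 217.07081604003906), 3.1872270107269287) P z 0.0019553054301792994
blade [412 218  58  19 667] rect ((491.4994812011719, -373.2861633300781), (36.255950927734375, 150.4107208251953), 4.604785442352295) P z 0.005358893169613577
blade/hnd z
[ 0.49411656 -0.41324083  0.03576488] [ 0.48781392 -0.43433482  0.00967203] [ 0.50029851 -0.39392962  0.06002942]
```

View pics/c_all.png

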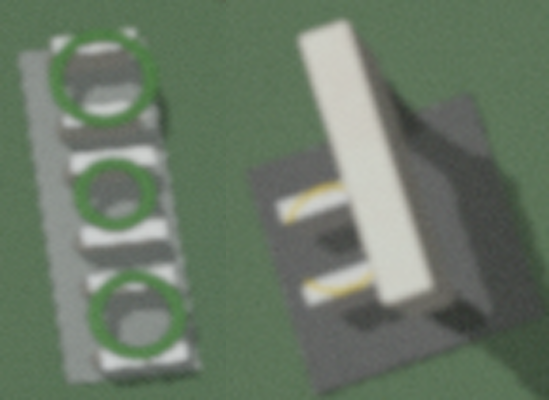

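View pics/c_lifter.png

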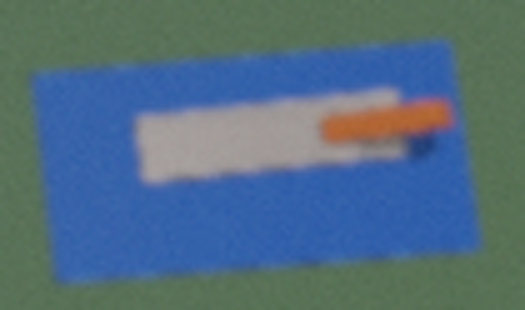

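```bash
cat > m.py <<'E'
from h import *
from scipy.optimize import least_squares
s=load("top0");im=s["image"].astype(float)
v,u=np.mgrid[:420,:560];P=bp(s,u,v)
R,G,B=im[...,0],im[...,1],im[...,2]
hsv=cv2.cvtColor(s["image"],cv2.COLOR_RGB2HSV)
for (a,b) in [(337,164),(344,202),(349,238),(330,220),(300,300)]: print(a,b,im[b,a],hsv[b,a],P[b,a].round(3))
g=(G-(R+B)/2)
print(np.percentile(g[140:268,310:380],[5,50,80,90,98]))
m=((G>1.6*R)&(G>1.6*B)&(u>312)&(u<380)&(v>140)&(v<268)&(P[...,2]>.05))
n,l,st,c=cv2.connectedComponentsWithStats(m.astype(np.uint8))
for i in range(1,n):
    if st[i,4]<40: continue
    vv,uu=np.nonzero(l==i); w=bp(s,uu,vv,.074)[:,:2]*1000
    c0=w.mean(0)
    for _ in range(3):
        d=w-c0;ang=np.arctan2(d[:,1],d[:,0])
        f=least_squares(lambda p:np.hypot(*(w-p[:2]).T)-p[2],[*c0,30]);c0=f.x[:2]
    r=np.hypot(*(w-c0).T)
    print(st[i],"centre",c0.round(1),"rmid",f.x[2].round(1),"in/out",np.percentile(r,[2,98]).round(1),"z",np.median(P[l==i][:,2]))
E
python3 m.py
```

```text
337 164 [ 96. 101.  95.] [ 55  15 101] [ 0.667 -0.111  0.006]
344 202 [109. 114. 110.] [ 66  11 114] [ 0.563 -0.125  0.004]
349 238 [135. 141. 136.] [ 65  11 141] [ 0.467 -0.133  0.004]
330 220 [140. 146. 142.] [ 70  10 146] [ 0.516 -0.085  0.007]
300 300 [ 87. 110.  82.] [ 55  65 110] [ 0.311 -0.    -0.003]
[ 3.5 24.5 26.5 28.  45. ]
```

```bash
sed -i 's/^m=((G>1.6.*/m=((G>1.38*R)\&(g>30)\&(u>312)\&(u<380)\&(v>140)\&(v<268)\&(P[...,2]>.05))/' m.py
cat >> m.py <<'E'
# rack base plate outline (z 6mm) : grey pixels
def hull(name,mask,z):
    n,l,st,c=cv2.connectedComponentsWithStats(mask.astype(np.uint8));i=1+st[1:,4].argmax()
    vv,uu=np.nonzero(l==i);w=(bp(s,uu,vv,z)[:,:2]*1000).astype(np.float32)
    print(name,st[i],cv2.minAreaRect(w))
box=(u>308)&(u<380)&(v>140)&(v<268)
# white wall tops
for nm,bx,zz in (("rack",box,.07),("gauge",(u>160)&(u<245)&(v>130)&(v<240),.07)):
    wt=bx&(abs(P[...,2]-zz)<.008)&(im.min(-1)>150)
    n,l,st,c=cv2.connectedComponentsWithStats(wt.astype(np.uint8))
    for i in range(1,n):
        if st[i,4]<15: continue
        vv,uu=np.nonzero(l==i);w=(bp(s,uu,vv,zz)[:,:2]*1000).astype(np.float32)
        print(nm,"wall",st[i],c[i].round(1),cv2.minAreaRect(w),w.mean(0))
sat=im.max(-1)-im.min(-1)
hull("rackall",box&((sat<16)|m),.006)
gb=(u>160)&(u<250)&(v>130)&(v<242)
top=gb&(P[...,2]>.19)
hull("barTop",top,.22)
print(np.median(P[top][:,2]))
hull("barTop",gb&(P[...,2]>.21),np.median(P[top][:,2]))
hull("gaugebase",gb&(sat<14)&(P[...,2]<.015)&(P[...,2]>.003),.008)
E
python3 m.py
```

```text
337 164 [ 96. 101.  95.] [ 55  15 101] [ 0.667 -0.111  0.006]
344 202 [109. 114. 110.] [ 66  11 114] [ 0.563 -0.125  0.004]
349 238 [135. 141. 136.] [ 65  11 141] [ 0.467 -0.133  0.004]
330 220 [140. 146. 142.] [ 70  10 146] [ 0.516 -0.085  0.007]
300 300 [ 87. 110.  82.] [ 55  65 110] [ 0.311 -0.    -0.003]
[ 3.5 24.5 26.5 28.  45. ]
[325 149  31  30 216] centre [ 650.1 -108.2] rmid 34.8 in/out [30.4 39.1] z 0.07425948859086684
[332 191  22  20 141] centre [ 557.4 -111.7] rmid 23.8 in/out [20.6 27.1] z 0.07413368899165762
[336 225  27  26 167] centre [ 463.9 -123.1] rmid 28.9 in/out [25.6 32. ] z 0.07432731907101464
rack wall [333 154  10   3  18] [337.3 154.7] ((674.177490234375, -104.68057250976562), (22.74095344543457, 5.2162299156188965), 88.23336791992188) [ 675.0637  -104.14249]
rack wall [335 172  12   4  33] [340.5 173.5] ((626.1029663085938, -110.08965301513672), (27.624879837036133, 7.709200382232666), 88.32418060302734) [ 626.06006  -110.180855]
rack wall [330 186  25   8  95] [342.6 188.7] ((585.8322143554688, -112.34835815429688), (14.36899185180664, 60.03322982788086),
[... 1117 characters left out ...]
 208.6] ((546.7044677734375, 270.6274108886719), (13.777231216430664, 45.756099700927734), 18.755990982055664) [547.30536 271.32428]
rackall [ 315  149   53  111 3568] ((561.2598876953125, -115.76718139648438), (294.2997131347656, 106.80472564697266), 5.190556049346924)
barTop [ 180  141   37   75 1201] ((592.8285522460938, 213.12210083007812), (167.5435333251953, 33.80683898925781), 17.807573318481445)
0.21863838303134808
barTop [ 180  141   35   74 1079] ((594.32763671875, 215.2006072998047), (164.55392456054688, 31.146015167236328), 17.975627899169922)
gaugebase [ 166  160   78   78 2468] ((583.7152709960938, 249.11241149902344), (169.6461181640625, 169.4266815185547), 17.797847747802734)
```

```bash
cat >> h.py <<'E'
from scipy.spatial.transform import Rotation as Ro
def Rcur(o): return Ro.from_euler('xyz',o["eef_rot"])
def Rtgt(yawdeg,lean=43,sgn=1):
    # yawdeg: rotation of lifter x from world +y ; lifter x=(-sin,cos)
    a=np.radians(yawdeg);L=np.radians(lean)
    lx=np.array([-np.sin(a),np.cos(a),0]);ly=np.array([-np.cos(a),-np.sin(a),0])
    x=np.sin(L)*lx-np.cos(L)*np.array([0,0,1]);z=sgn*ly;y=np.cross(z,x)
    return Ro.from_matrix(np.stack([x,y,z],1))
def rel(o,Rt): return (Rcur(o).inv()*Rt).as_rotvec()
def sh(R,d): return R.inv().apply(d)
E
python3 - <<'E'
from h import *
from station import bot
o=bot.observe()
print(Rcur(o).as_matrix().round(3))
for s_ in(1,-1): print(s_,rel(o,Rtgt(4,43,s_)).round(3))
s=load("top0");im=s["image"].astype(float);hsv=cv2.cvtColor(s["image"],cv2.COLOR_RGB2HSV)
v,u=np.mgrid[:420,:560];P=bp(s,u,v)
sat=im.max(-1)-im.min(-1)
for lo in (405,):
    m=(u>405)&(u<470)&(v>212)&(v<245)&(hsv[...,1]<70)&(im.min(-1)>60)
    k=(u<449)&m
    for nm,mm in(("all",m),("front",k)):
        n,l,st,c=cv2.connectedComponentsWithStats(mm.astype(np.uint8));i=1+st[1:,4].argmax()
        vv,uu=np.nonzero(l==i);w=(bp(s,uu,vv,.006)[:,:2]*1000).astype(np.float32);r=cv2.minAreaRect(w);print(nm,r,cv2.boxPoints(r))
        if nm=="front":
            # line fit through column medians
            a=[];
            for x in range(414,448):
                q=vv[uu==x]; a.append((x,(q.min()+q.max())/2))
            a=np.array(a);w=bp(s,a[:,0],a[:,1],.006)*1000;p=np.polyfit(w[:,1],w[:,0],1);print("centreline x=",p, np.degrees(np.arctan(-p[0])), "resid",np.std(w[:,0]-np.polyval(p,w[:,1])))
hd=(u>440)&(u<485)&(v>212)&(v<245)&((hsv[...,0]<20))&(hsv[...,1]>120)
q=P[hd]*1000
for z0 in range(10,60,8):
    k=(abs(q[:,2]-z0)<4); print(z0,k.sum(),q[k].mean(0).round(1))
E
```

```text
[[-0.001  0.942  0.334]
 [ 0.002  0.334 -0.942]
 [-1.    -0.    -0.002]]
1 [ 1.744  0.686 -0.52 ]
-1 [-1.235  0.485  0.639]
all ((491.0498046875, -370.8436584472656), (35.06550598144531, 145.1107177734375), 4.667873382568359) [[ 467.67065 -299.95578]
 [ 479.47974 -444.58517]
 [ 514.42896 -441.73154]
 [ 502.61987 -297.10214]]
front ((489.1095886230469, -346.5141296386719), (34.77704620361328, 96.42841339111328), 4.934802532196045) [[ 467.63803 -299.97443]
 [ 475.933   -396.0454 ]
 [ 510.58115 -393.05383]
 [ 502.28616 -296.98285]]
centreline x= [-8.40039751e-02  4.60002830e+02] 4.801799511192183 resid 0.4290291433944124
10 4 [ 493.  -394.8   11.9]
18 18 [ 493.2 -399.2   17.9]
26 19 [ 493.8 -404.8   25.7]
34 19 [ 493.3 -412.1   34.1]
42 17 [ 494.4 -417.6   41.5]
50 17 [ 494.4 -424.3   49.5]
58 15 [ 496.3 -429.7   56.4]
```

Emit:
step_arm(rows=[[0,[0,0.04,-0.007],[0,0,0]],[0,[0,0.04,-0.007],[0,0,0]],[0,[0,0.04,-0.007],[0,0,0]],[0,[0,0.04,-0.007],[0,0,0]],[0,[0,0.04,-0.007],[0,0,0]],[0,[0,0.04,-0.007],[0,0,0]],[0,[0,0.04,-0.007],[0,0,0]],[0,[0,0.04,-0.007],[0,0,0]]])

```text
clock: 1.1
position: [0.5009, -0.4521, 0.2477]
eef_rot: [-2.479, 1.57, 2.574]
ft_force: [-0.3, 0.0, 0.3]
finger_gap: 0.0854
```

Emit:
step_arm(rows=[[0,[0,0,0],[-0.137,0.054,0.071]],[0,[0,0,0],[-0.137,0.054,0.071]],[0,[0,0,0],[-0.137,0.054,0.071]],[0,[0,0,0],[-0.137,0.054,0.071]],[0,[0,0,0],[-0.137,0.054,0.071]],[0,[0,0,0],[-0.137,0.054,0.071]],[0,[0,0,0],[-0.137,0.054,0.071]],[0,[0,0,0],[-0.137,0.054,0.071]],[0,[0,0,0],[-0.137,0.054,0.071]]])

```text
clock: 2.22
position: [0.4995, -0.4535, 0.2476]
eef_rot: [1.571, 0.818, 1.642]
ft_force: [0.6, 1.2, -0.6]
finger_gap: 0.0853
```

```bash
cat > st.py <<'E'
from h import *
from station import bot
import sys
def show(yaw,lean,tgt=None):
    o=bot.observe();R=Rcur(o)
    print("t",o["clock"],"q",o["qpos"].round(2),"p",o["position"].round(4),"gap",round(float(o["finger_gap"]),4),"F",o["ft_force"].round(1),"M",o["moment"].round(2))
    x=R.as_matrix()[:,0]; print("toolx",x.round(3),"lean",np.degrees(np.arccos(-x[2])).round(2),"yaw",np.degrees(np.arctan2(-x[0],x[1])).round(2),"z",R.as_matrix()[:,2].round(3))
    print("turn",rel(o,Rtgt(yaw,lean,-1)).round(4))
    if tgt is not None:
        d=np.array(tgt)-o["position"]; print("shift tool (target R)",sh(Rtgt(yaw,lean,-1),d).round(4),"world",d.round(4),"| tool now",sh(R,d).round(4))
    return o
E
python3 - <<'E'
from st import *
show(4.8,43,np.array([.4955,-.4235,.038])-.098*Rtgt(4.8,43,-1).as_matrix()[:,0])
E
```

```text
t 2.225 q [ 1.1   0.89 -0.48  0.83 -0.18  2.02  0.72] p [ 0.4995 -0.4535  0.2476] gap 0.0853 F [ 0.6  1.2 -0.6] M [-0.65 -0.06 -0.02]
toolx [-0.049  0.682 -0.73 ] lean 43.12 yaw 4.08 z [0.997 0.071 0.   ]
turn [-0.0089  0.0086 -0.002 ]
shift tool (target R) [ 0.0759 -0.1208 -0.0014] world [ 0.0016 -0.0366 -0.1379] | tool now [ 0.0756 -0.121  -0.001 ]
```

Emit:
step_arm(rows=[[0,[0,-0.03,0],[-0.009,0.009,0]],[0,[0,-0.03,0],[0,0,0]],[0,[0,-0.03,0],[0,0,0]],[0,[0,-0.03,0],[0,0,0]],[0,[0.025,0,-0.0005],[0,0,0]],[0,[0.025,0,-0.0005],[0,0,0]],[0,[0.025,0,0],[0,0,0]]])

```text
clock: 3.1
position: [0.4977, -0.4795, 0.1037]
eef_rot: [1.562, 0.832, 1.637]
ft_force: [-0.4, 0.3, 0.3]
finger_gap: 0.0857
```

```bash
python3 - <<'E'
from st import *
show(4.8,43,np.array([.4955,-.4235,.038])+.002*Rtgt(4.8,43,-1).as_matrix()[:,0])
for n in("side","top"):
    s=bot.snapshot(n); np.savez(f"pics/{n}1.npz",**s)
    cv2.imwrite(f"pics/{n}1.png",s["image"][:,:,::-1])
a=cv2.imread("pics/top1.png")[150:310,350:520];b=cv2.imread("pics/side1.png")[230:420,280:470]
cv2.imwrite("pics/p1.png",np.hstack([cv2.resize(a,(420,400),interpolation=2),cv2.resize(b,(380,400),interpolation=2)]))
E
```

```text
t 3.1 q [ 1.12  1.02 -0.47  0.89 -0.09  1.86  0.82] p [ 0.4977 -0.4795  0.1037] gap 0.0857 F [-0.4  0.3  0.3] M [-0.72  0.    0.03]
toolx [-0.045  0.672 -0.739] lean 42.36 yaw 3.8 z [0.997 0.073 0.006]
turn [-0.0038  0.0117  0.0113]
shift tool (target R) [ 0.0883 -0.0038  0.0025] world [-0.0023  0.0574 -0.0672] | tool now [ 0.0883 -0.0028  0.0015]
```

View pics/p1.png

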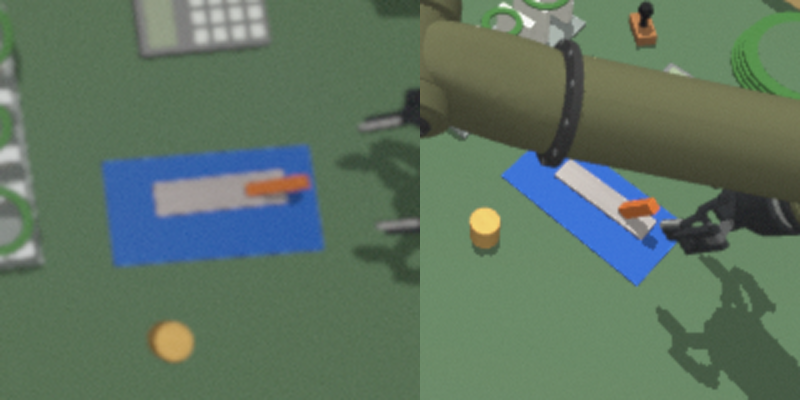

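The side and top views show the open fingers straddling the orange handle, so I'll advance.

Emit:
step_arm(rows=[[0,[0.022,-0.001,0.0005],[-0.004,0.012,0.011]],[0,[0.022,-0.001,0.0005],[0,0,0]],[0,[0.022,-0.001,0.0005],[0,0,0]],[0,[0.018,0,0],[0,0,0]],[0,[0,0,0],[0,0,0]]])

```text
clock: 3.82
position: [0.495, -0.4249, 0.0411]
eef_rot: [1.571, 0.82, 1.656]
ft_force: [0.6, -0.1, -0.7]
finger_gap: 0.0852
```

```bash
python3 - <<'E'
from st import *
show(4.8,43,np.array([.4955,-.4235,.038])+.002*Rtgt(4.8,43,-1).as_matrix()[:,0])
for n in("side","top"):
    s=bot.snapshot(n); np.savez(f"pics/{n}2.npz",**s)
    cv2.imwrite(f"pics/{n}2.png",s["image"][:,:,::-1])
a=cv2.imread("pics/top2.png")[170:270,400:500];b=cv2.imread("pics/side2.png")[290:390,320:420]
cv2.imwrite("pics/p2.png",np.hstack([cv2.resize(a,(400,400),interpolation=2),cv2.resize(b,(400,400),interpolation=2)]))
E
```

```text
t 3.825 q [ 1.13  0.99 -0.48  1.09 -0.09  1.7   0.83] p [ 0.495  -0.4249  0.0411] gap 0.0852 F [ 0.6 -0.1 -0.7] M [-0.7  -0.07 -0.01]
toolx [-0.058  0.68  -0.731] lean 43.03 yaw 4.88 z [ 0.996  0.085 -0.   ]
turn [ 0.0008 -0.001  -0.0005]
shift tool (target R) [ 0.0052 -0.0011  0.0006] world [ 0.0004  0.0028 -0.0045] | tool now [ 0.0052 -0.0011  0.0006]
```

View pics/p2.png

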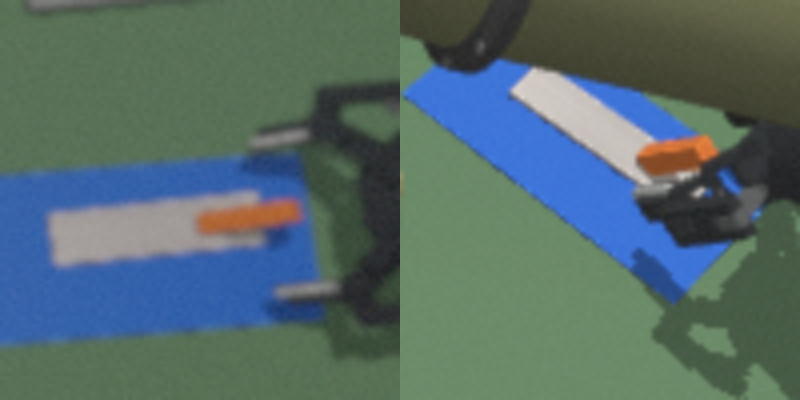

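Emit:
step_arm(rows=[[0,[0.005,-0.001,0.0005],[0,0,0]],[0.5,[0,0,0],[0,0,0]],[0.8,[0,0,0],[0,0,0]],[1,[0,0,0],[0,0,0]],[1,[0,0,0],[0,0,0]],[1,[0,0,0],[0,0,0]],[1,[0,0,0],[0,0,0]],[1,[0,0,0],[0,0,0]]], squeeze=70)

```text
clock: 4.92
position: [0.4956, -0.4227, 0.0374]
eef_rot: [1.569, 0.821, 1.654]
ft_force: [0.3, -0.1, 1.0]
finger_gap: 0.0132
```

```bash
python3 - <<'E'
from st import *
show(4.8,43,np.array([.4955,-.4235,.038])+.002*Rtgt(4.8,43,-1).as_matrix()[:,0])
for n in("side","top"):
    s=bot.snapshot(n); np.savez(f"pics/{n}3.npz",**s)
    cv2.imwrite(f"pics/{n}3.png",s["image"][:,:,::-1])
a=cv2.imread("pics/top3.png")[170:270,400:500];b=cv2.imread("pics/side3.png")[290:390,320:420]
cv2.imwrite("pics/p3.png",np.hstack([cv2.resize(a,(400,400),interpolation=2),cv2.resize(b,(400,400),interpolation=2)]))
E
```

```text
t 4.925 q [ 1.13  0.99 -0.48  1.09 -0.09  1.69  0.83] p [ 0.4956 -0.4227  0.0374] gap 0.0132 F [ 0.3 -0.1  1. ] M [-0.75 -0.09 -0.03]
toolx [-0.057  0.679 -0.732] lean 42.93 yaw 4.76 z [0.996 0.084 0.001]
turn [0.0012 0.0004 0.0012]
shift tool (target R) [ 0.001  -0.0002 -0.0002] world [-0.0002  0.0005 -0.0009] | tool now [ 0.001  -0.0002 -0.0002]
```

View pics/p3.png

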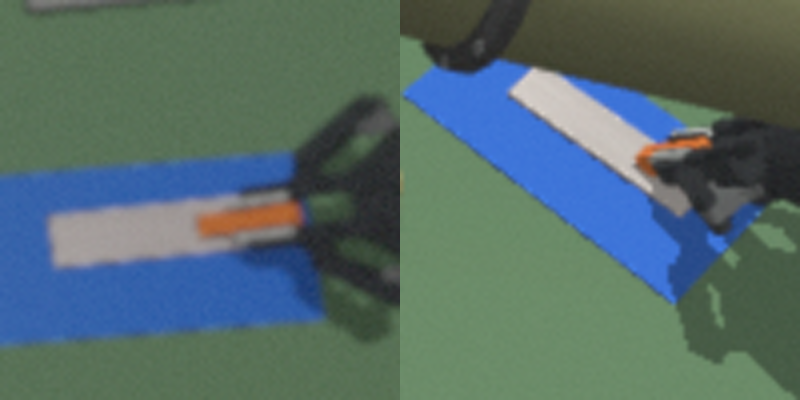

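Gripped (gap 13 mm). Next I lift straight up and go forward to a point short of the rack.

Emit:
step_arm(rows=[[1,[-0.005,0.0047,0],[0,0,0]],[1,[-0.011,0.0102,0],[0,0,0]],[1,[-0.011,0.0102,0],[0,0,0]],[1,[-0.011,0.0102,0],[0,0,0]],[1,[0.0168,0.018,-0.0015],[-0.007,0.0064,0]],[1,[0.0168,0.018,-0.0015],[0,0,0]],[1,[0.0168,0.018,-0.0015],[0,0,0]],[1,[0.0168,0.018,-0.0015],[0,0,0]],[1,[0,0,0],[0,0,0]],[1,[0,0,0],[0,0,0]]])

```text
clock: 6.28
position: [0.4806, -0.3263, 0.0895]
eef_rot: [1.569, 0.823, 1.663]
ft_force: [0.1, -0.6, -0.9]
finger_gap: 0.0133
```

```bash
python3 - <<'E'
from st import *
show(5.3,42.93,[.4812,-.325,.0890])
for n in("side","top"):
    s=bot.snapshot(n); np.savez(f"pics/{n}4.npz",**s)
    cv2.imwrite(f"pics/{n}4.png",s["image"][:,:,::-1])
a=cv2.imread("pics/top4.png")[140:280,310:450];b=cv2.imread("pics/side4.png")[230:370,260:400]
cv2.imwrite("pics/p4.png",np.hstack([cv2.resize(a,(400,400),interpolation=2),cv2.resize(b,(400,400),interpolation=2)]))
E
```

```text
t 6.275 q [ 1.15  0.79 -0.53  1.37 -0.15  1.6   0.78] p [ 0.4806 -0.3263  0.0895] gap 0.0133 F [ 0.1 -0.6 -0.9] M [-0.91 -0.13  0.04]
toolx [-0.062  0.677 -0.733] lean 42.83 yaw 5.26 z [0.996 0.093 0.001]
turn [0.0012 0.0005 0.0017]
shift tool (target R) [0.0012 0.0006 0.0007] world [ 0.0006  0.0013 -0.0005] | tool now [0.0012 0.0006 0.0007]
```

View pics/p4.png

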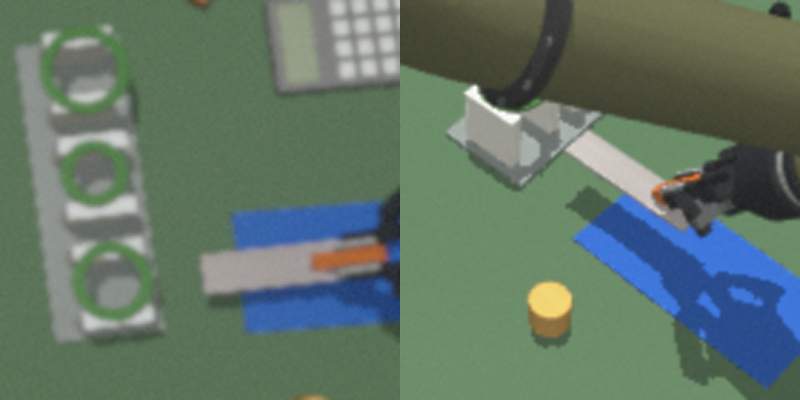

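```bash
python3 - <<'E'
from h import *
s=load("top4");im=s["image"].astype(float);v,u=np.mgrid[:420,:560]
P=bp(s,u,v);R,G,B=np.moveaxis(im,-1,0);g=G-(R+B)/2;sat=im.max(-1)-im.min(-1)
# blade
m=(u>375)&(u<440)&(v>222)&(v<248)&(P[...,2]>.04)&(sat<35)&(im.min(-1)>110)
W=bp(s,u,v,.058)*1000
a=[]
for x in range(383,418):
    q=v[:,x][m[:,x]]
    if len(q)>4: a.append((x,(q.min()+q.max())/2,len(q)))
a=np.array(a);w=bp(s,a[:,0],a[:,1],.058)*1000
p=np.polyfit(w[:,1],w[:,0],1);print("blade yaw",np.degrees(np.arctan(-p[0])),"x at y=-230:",np.polyval(p,-230),"width",np.median(a[:,2]), "front y",W[m][:,1].max())
mm=cv2.erode(m.astype(np.uint8),np.ones((3,3)))>0
q=P[mm]*1000;d=np.stack([q[:,0],q[:,1],np.ones(len(q))],1);c=np.linalg.lstsq(d,q[:,2],rcond=None)[0];print("plane z slopes x,y",c[:2],"z mid",q[:,2].mean(),q.mean(0))
# rack
th=np.radians(5.3)
W=bp(s,u,v,.07)*1000
lat=W[...,0]*np.cos(th)+W[...,1]*np.sin(th);al=-W[...,0]*np.sin(th)+W[...,1]*np.cos(th)
t=(u>305)&(u<372)&(v>140)&(v<268)&(P[...,2]>.066)&(P[...,2]<.085)
for lo,hi in((400,497),(497,592),(592,700)):
    k=t&(lat>lo)&(lat<hi)&(g<30)
    # straight edges: lateral extents by along-bin
    A=[]
    for b in range(int(al[k].min())+3,int(al[k].max())-3,3):
        kk=k&(abs(al-b)<2.5)
        if kk.sum()>3:A.append((b,lat[kk].min(),lat[kk].max()))
    A=np.array(A);print("bay ext along",al[k].min(),al[k].max(),"lat lo",np.median(A[:,1]),np.polyfit(A[:,0],A[:,1],1)[0],"hi",np.median(A[:,2]),np.polyfit(A[:,0],A[:,2],1)[0],"mid",(np.median(A[:,1])+np.median(A[:,2]))/2)
print("blade lateral at y=-230:",np.polyval(p,-230)*np.cos(th)-230*np.sin(th))
# gasket
k=(u>330)&(u<370)&(v>218)&(v<258)&(g>30)&(G>1.38*R)&(P[...,2]>.05)
w=bp(s,u[k],v[k],.075)[:,:2]*1000
(c,_),r=cv2.minEnclosingCircle(w.astype(np.float32)),0
from scipy.optimize import least_squares
f=least_squares(lambda p:np.hypot(*(w-p[:2]).T)-p[2],[464,-123,30]);print("gasket",f.x, c, "lat",f.x[0]*np.cos(th)+f.x[1]*np.sin(th),"al",-f.x[0]*np.sin(th)+f.x[1]*np.cos(th))
E
```

```text
blade yaw 4.680742184748339 x at y=-230: 471.0011995119597 width 14.0 front y -202.92594243194657
plane z slopes x,y [-0.80889224  0.50867857] z mid 59.786883000975216 [ 473.07970099 -253.69985309   59.786883  ]
bay ext along -200.81972893592646 -131.8972073370963 lat lo 414.3186822064489 -0.004743899361447442 hi 484.5200329918889 -0.00508326348326247 mid 449.4193575991689
bay ext along -196.51568058210933 -134.794746004449 lat lo 508.9501768882589 -0.015108949322263695 hi 578.9138169714189 -0.00048639928595805567 mid 543.9319969298389
bay ext along -200.62094032952857 -128.91734936761915 lat lo 602.2749024524207 0.041834503534354806 hi 669.9047007262116 0.010907049328028912 mid 636.0898015893162
blade lateral at y=-230: 447.7422921159131
gasket [ 463.84566238 -122.75122934   28.80735283] (463.732177734375, -122.89260864257812) lat 450.52397901132434 al -165.07212710064968
```

```bash
python3 - <<'E'
from h import *
s=load("top4");v,u=np.mgrid[:420,:560];P=bp(s,u,v)*1000
m=(u>384)&(u<412)&(v>229)&(v<239)
q=P[m];print(np.percentile(q[:,2],[2,25,50,75,98]))
for x in range(384,424,5):
    k=(u>=x)&(u<x+5)&(v>230)&(v<238); print(x,P[k].mean(0).round(1),P[k][:,2].std().round(2))
s=load("side4");v,u=np.mgrid[:420,:560];P=bp(s,u,v)*1000
for (a,b) in [(465,175),(480,160),(500,175),(520,190)]: pass
# side pixel = 260+px*140/400 where px = crop x-400
for (cx,cy) in [(590,145),(605,160),(625,175),(640,190),(655,203)]:
    x=int(260+(cx-400)*.35);y=int(230+cy*.35);k=(abs(u-x)<=1)&(abs(v-y)<=1);print(x,y,P[k].mean(0).round(1),P[k][:,2].std().round(2))
E
```

```text
[53.69942971 56.23504413 57.30648175 58.42774302 61.08215737]
384 [ 470.6 -210.5   84.2] 158.06
389 [ 472.  -229.6   57.2] 1.63
394 [ 471.7 -241.8   57.6] 1.86
399 [ 471.4 -254.1   57.4] 1.64
404 [ 471.1 -266.5   57.3] 1.36
409 [ 470.7 -278.6   57.6] 1.74
414 [ 470.4 -291.    57.5] 1.4
419 [ 469.9 -302.    61. ] 5.59
326 280 [ 475.5 -216.5   58.3] 1.66
331 286 [ 470.2 -240.1   58.8] 1.02
338 291 [ 471.9 -263.8   58.3] 2.37
344 296 [ 471.  -286.    59.1] 2.25
349 301 [ 469.6 -304.9   57.4] 2.15
```

Emit:
step_arm(rows=[[1,[0.0104,0.0112,0.0012],[0,0,0]],[1,[0.0104,0.0112,0],[0,0,0]],[1,[0.0104,0.0112,0],[0,0,0]],[1,[0.0104,0.0112,0],[0,0,0]],[1,[0,0,0],[0,0,0]],[1,[0,0,0],[0,0,0]]])

```text
clock: 7.12
position: [0.4759, -0.2647, 0.0891]
eef_rot: [1.57, 0.822, 1.663]
ft_force: [-0.9, -0.9, -0.6]
finger_gap: 0.0132
```

```bash
python3 - <<'E'
from st import *
# final TCP: lat 449.6, al -247
th=np.radians(5.3);c=np.array([np.cos(th),np.sin(th)]);xd=np.array([-np.sin(th),np.cos(th)])
t=.4496*c-.247*xd
show(5.3,42.93,[*t,.089])
for n in("side","top"):
    s=bot.snapshot(n); np.savez(f"pics/{n}5.npz",**s)
    cv2.imwrite(f"pics/{n}5.png",s["image"][:,:,::-1])
a=cv2.imread("pics/top5.png")[190:270,310:390];b=cv2.imread("pics/side5.png")[230:330,260:360]
cv2.imwrite("pics/p5.png",np.hstack([cv2.resize(a,(400,400),interpolation=2),cv2.resize(b,(400,400),interpolation=2)]))
E
```

```text
t 7.125 q [ 1.15  0.71 -0.57  1.51 -0.19  1.52  0.76] p [ 0.4759 -0.2647  0.0891] gap 0.0132 F [-0.9 -0.9 -0.6] M [-0.88 -0.07  0.02]
toolx [-0.063  0.678 -0.733] lean 42.89 yaw 5.3 z [0.996 0.093 0.001]
turn [0.0012 0.     0.0008]
shift tool (target R) [0.0413 0.0443 0.0002] world [-0.0054  0.0603 -0.0001] | tool now [0.0413 0.0443 0.0003]
```

View pics/p5.png

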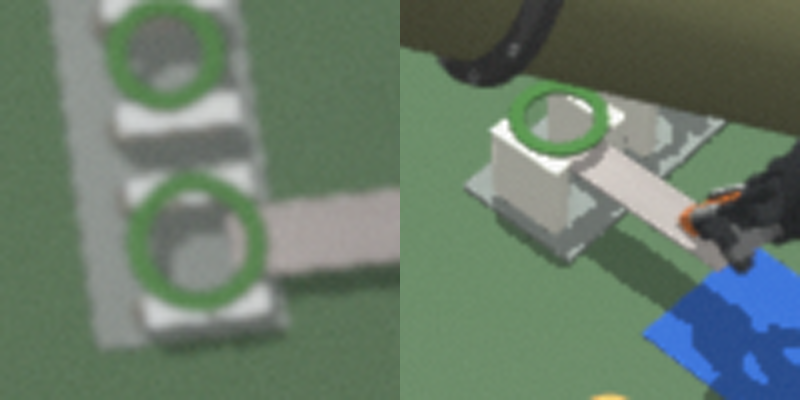

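The blade tip shows inside the ring hole at crop (235,240), below the gasket and centred in the slot. I'll continue to full depth.

Emit:
step_arm(rows=[[1,[0.0103,0.0111,0],[0,0,0]],[1,[0.0103,0.0111,0],[0,0,0]],[1,[0.0103,0.0111,0],[0,0,0]],[1,[0.0103,0.0111,0],[0,0,0]],[1,[0,0,0],[0,0,0]],[1,[0,0,0],[0,0,0]]])

```text
clock: 7.98
position: [0.4703, -0.2044, 0.0891]
eef_rot: [1.569, 0.822, 1.663]
ft_force: [0.5, 0.6, -1.2]
finger_gap: 0.0132
```

```bash
python3 - <<'E'
from st import *
th=np.radians(5.3);c=np.array([np.cos(th),np.sin(th)]);xd=np.array([-np.sin(th),np.cos(th)])
t=.4496*c-.247*xd
show(5.3,42.93,[*t,.089])
print("up 10mm tool",sh(Rcur(bot.observe()),[0,0,.01]))
for n in("side","top"):
    s=bot.snapshot(n); np.savez(f"pics/{n}6.npz",**s)
    cv2.imwrite(f"pics/{n}6.png",s["image"][:,:,::-1])
a=cv2.imread("pics/top6.png")[190:270,310:390];b=cv2.imread("pics/side6.png")[230:330,260:360]
cv2.imwrite("pics/p6.png",np.hstack([cv2.resize(a,(400,400),interpolation=2),cv2.resize(b,(400,400),interpolation=2)]))
E
```

```text
t 7.975 q [ 1.14  0.64 -0.6   1.64 -0.23  1.44  0.73] p [ 0.4703 -0.2044  0.0891] gap 0.0132 F [ 0.5  0.6 -1.2] M [-0.87 -0.07  0.05]
toolx [-0.063  0.678 -0.733] lean 42.88 yaw 5.29 z [0.996 0.093 0.001]
turn [0.0013 0.0001 0.0008]
shift tool (target R) [ 0.0001 -0.0001  0.0002] world [ 0.0002  0.     -0.0001] | tool now [ 0.0001 -0.0001  0.0002]
up 10mm tool [-7.32726135e-03  6.80522917e-03  9.85480065e-06]
```

View pics/p6.png

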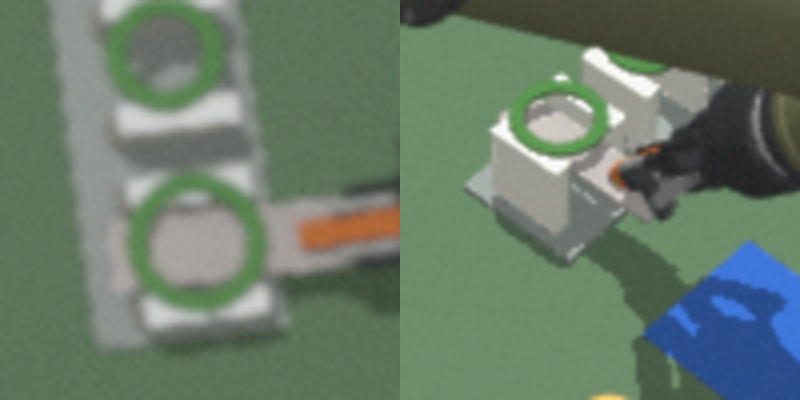

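Emit:
step_arm(rows=[[1,[-0.0058,0.0054,0],[0,0,0]],[1,[-0.0015,0.0014,0],[0,0,0]],[1,[-0.0015,0.0014,0],[0,0,0]],[1,[-0.0015,0.0014,0],[0,0,0]],[1,[-0.0022,0.002,0],[0,0,0]],[1,[-0.0022,0.002,0],[0,0,0]],[1,[-0.0044,0.0041,0],[0,0,0]],[1,[0,0,0],[0,0,0]],[1,[0,0,0],[0,0,0]]])

```text
clock: 9.2
position: [0.4703, -0.204, 0.1152]
eef_rot: [1.569, 0.822, 1.664]
ft_force: [0.2, 0.1, -1.0]
finger_gap: 0.0133
```

```bash
cat > snap.py <<'E'
from st import *
def snap(i,ta,sa,w=400):
    out=[]
    for n,(x0,y0,d) in(("top",ta),("side",sa)):
        s=bot.snapshot(n); np.savez(f"pics/{n}{i}.npz",**s)
        out.append(cv2.resize(s["image"][y0:y0+d,x0:x0+d,::-1],(w,w),interpolation=2))
    cv2.imwrite(f"pics/p{i}.png",np.hstack(out))
E
python3 - <<'E'
from snap import *
show(5.3,42.93,[.4703,-.2044,.115])
snap(7,(310,190,80),(260,230,100))
E
```

```text
t 9.2 q [ 1.15  0.61 -0.61  1.63 -0.25  1.48  0.72] p [ 0.4703 -0.204   0.1152] gap 0.0133 F [ 0.2  0.1 -1. ] M [-0.9  -0.08 -0.01]
toolx [-0.063  0.678 -0.732] lean 42.92 yaw 5.32 z [0.996 0.094 0.001]
turn [ 0.0016 -0.0002  0.0001]
shift tool (target R) [-0.0001 -0.0004 -0.    ] world [ 0.     -0.0004 -0.0002] | tool now [-0.0001 -0.0004 -0.    ]
```

View pics/p7.png

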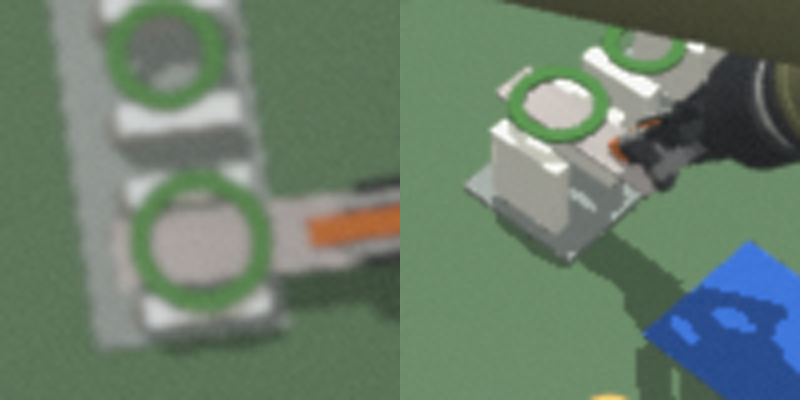

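Lift confirmed: in the side view the ring lies flat on the blade, clear of the walls. I'll raise it further and measure the carry offset.

Emit:
step_arm(rows=[[1,[-0.0037,0.0034,0],[0,0,0]],[1,[-0.0073,0.0068,0],[0,0,0]],[1,[-0.011,0.0102,0],[0,0,0]],[1,[-0.011,0.0102,0],[0,0,0]],[1,[-0.0073,0.0068,0],[0,0,0]],[1,[0,0,0],[0,0,0]],[1,[0,0,0],[0,0,0]]])

```text
clock: 10.18
position: [0.47, -0.204, 0.1698]
eef_rot: [1.57, 0.821, 1.664]
ft_force: [-0.2, 0.5, -0.8]
finger_gap: 0.013
```

```bash
cat >> snap.py <<'E'
from scipy.optimize import least_squares
def gask(i,box,z,yaw,pos):
    s=load(f"top{i}");im=s["image"].astype(float);v,u=np.mgrid[:420,:560]
    R,G,B=np.moveaxis(im,-1,0);g=G-(R+B)/2
    x0,y0,x1,y1=box
    P=bp(s,u,v)
    k=(u>x0)&(u<x1)&(v>y0)&(v<y1)&(g>30)&(G>1.38*R)&(abs(P[...,2]-z)<.02)
    w=bp(s,u[k],v[k],z)[:,:2]*1000
    f=least_squares(lambda p:np.hypot(*(w-p[:2]).T)-p[2],[*w.mean(0),30],loss="soft_l1")
    print("gasket",k.sum(),f.x.round(2),"z",np.median(P[k][:,2]))
    a=np.radians(yaw);d=f.x[:2]-np.array(pos[:2])*1000
    print(" rel TCP: ahead",(-d[0]*np.sin(a)+d[1]*np.cos(a)).round(2),"lat(c)",(d[0]*np.cos(a)+d[1]*np.sin(a)).round(2))
    # flatness
    q=P[k]*1000;A=np.c_[q[:,:2]-q[:,:2].mean(0),np.ones(len(q))];print(" n/a slope",np.linalg.lstsq(A,q[:,2],rcond=None)[0].round(3))
    return f.x
E
python3 - <<'E'
from snap import *
o=show(5.3,42.93,[.6532,.0327,.170])
gask(7,(330,215,372,262),.0885,5.32,[.4703,-.204])
snap(8,(310,180,100),(260,200,100))
gask(8,(325,205,375,262),o["position"][2]-.0314+.005,5.3,o["position"])
E
```

```text
t 10.175 q [ 1.16  0.54 -0.63  1.59 -0.28  1.56  0.69] p [ 0.47   -0.204   0.1698] gap 0.013 F [-0.2  0.5 -0.8] M [-0.96 -0.07  0.  ]
toolx [-0.064  0.678 -0.732] lean 42.94 yaw 5.35 z [0.996 0.094 0.   ]
turn [ 0.0012 -0.0006 -0.0002]
shift tool (target R) [0.1489 0.1603 0.2043] world [1.832e-01 2.367e-01 2.000e-04] | tool now [0.1488 0.16   0.2046]
gasket 142 [ 463.56 -122.62   28.98] z 0.08813802906642182
 rel TCP: ahead 81.65 lat(c) 0.83
 n/a slope [3.0000e-03 8.0000e-03 8.8186e+01]
gasket 177 [ 463.85 -122.87   29.55] z 0.14279943644937487
 rel TCP: ahead 81.35 lat(c) 1.41
 n/a slope [-8.00000e-03 -3.00000e-03  1.42912e+02]
```

View pics/p8.png

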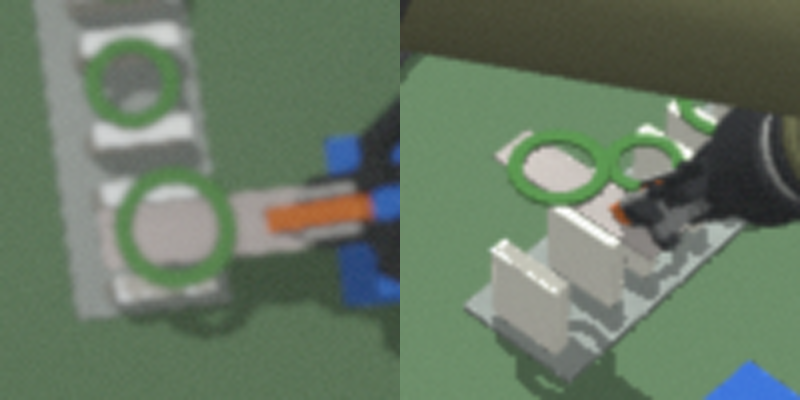

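Emit:
step_arm(rows=[[1,[0.0047,0.005,0.0064],[0,0,0]],[1,[0.0093,0.01,0.0128],[0,0,0]],[1,[0.0093,0.01,0.0128],[0,0,0]],[1,[0.0093,0.01,0.0128],[0,0,0]],[1,[0.0093,0.01,0.0128],[0,0,0]],[1,[0.0093,0.01,0.0128],[0,0,0]],[1,[0.0093,0.01,0.0128],[0,0,0]],[1,[0.0093,0.01,0.0128],[0,0,0]]])

```text
clock: 11.28
position: [0.557, -0.092, 0.1703]
eef_rot: [1.569, 0.821, 1.664]
ft_force: [0.2, -0.8, -1.5]
finger_gap: 0.0129
```

Emit:
step_arm(rows=[[1,[0.0093,0.01,0.0128],[0,0,0]],[1,[0.0093,0.01,0.0128],[0,0,0]],[1,[0.0093,0.01,0.0128],[0,0,0]],[1,[0.0093,0.01,0.0128],[0,0,0]],[1,[0.0093,0.01,0.0128],[0,0,0]],[1,[0.0093,0.01,0.0128],[0,0,0]],[1,[0.0093,0.01,0.0128],[0,0,0]],[1,[0.0093,0.01,0.0128],[0,0,0]],[1,[0.0047,0.005,0.0064],[0,0,0]],[1,[0,0,0],[0,0,0]]])

```text
clock: 12.52
position: [0.6537, 0.0337, 0.1703]
eef_rot: [1.569, 0.821, 1.665]
ft_force: [0.0, 0.5, -1.1]
finger_gap: 0.0131
```

```bash

python3 - <<'E'
from snap import *
o=show(17.85,42.93,[.6532,.0327,.1165])
snap(9,(150,110,200),(180,130,200))
gask(9,(200,100,300,220),o["position"][2]-.0314+.005,5.3,o["position"])
E
```

```text
t 12.525 q [ 0.74  0.66 -0.71  1.46 -0.33  1.33  0.31] p [0.6537 0.0337 0.1703] gap 0.0131 F [ 0.   0.5 -1.1] M [-0.97 -0.09 -0.02]
toolx [-0.064  0.678 -0.732] lean 42.96 yaw 5.41 z [0.995 0.095 0.001]
turn [-0.1577  0.148  -0.0004]
shift tool (target R) [ 0.0389 -0.0373 -0.0008] world [-0.0005 -0.001  -0.0538] | tool now [ 0.0387 -0.0374 -0.0006]
gasket 157 [646.29 114.29  29.73] z 0.142869107392263
 rel TCP: ahead 80.89 lat(c) 0.08
 n/a slope [-6.00000e-03 -6.00000e-03  1.42911e+02]
```

View pics/p9.png

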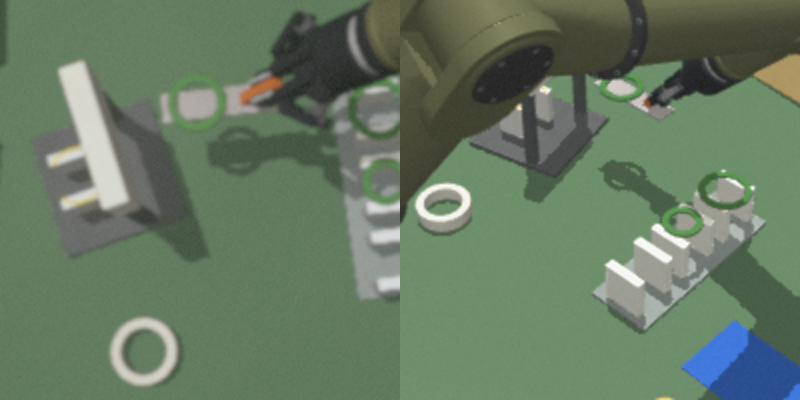

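Emit:
step_arm(rows=[[1,[0,0,0],[-0.008,0.0075,0]],[1,[0,0,0],[-0.0177,0.0166,0]],[1,[0,0,0],[-0.0177,0.0166,0]],[1,[0,0,0],[-0.0177,0.0166,0]],[1,[0,0,0],[-0.0177,0.0166,0]],[1,[0,0,0],[-0.0177,0.0166,0]],[1,[0,0,0],[-0.0177,0.0166,0]],[1,[0,0,0],[-0.0177,0.0166,0]],[1,[0,0,0],[-0.0177,0.0166,0]],[1,[0,0,0],[-0.008,0.0075,0]]])

```text
clock: 13.88
position: [0.6537, 0.033, 0.1703]
eef_rot: [1.571, 0.821, 1.882]
ft_force: [0.9, -0.4, -1.8]
finger_gap: 0.0131
```

Emit:
step_arm(rows=[[1,[0.0036,-0.0034,0],[0,0,0]],[1,[0.0074,-0.0069,0],[0,0,0]],[1,[0.009,-0.0083,0],[0,0,0]],[1,[0.009,-0.0083,0],[0,0,0]],[1,[0.0064,-0.006,0],[0,0,0]],[1,[0.0036,-0.0034,0],[0,0,0]],[1,[0,0,0],[0,0,0]],[1,[0,0,0],[0,0,0]]])

```text
clock: 14.88
position: [0.6539, 0.0329, 0.1176]
eef_rot: [1.57, 0.822, 1.88]
ft_force: [-0.2, -0.7, -1.4]
finger_gap: 0.0131
```

```bash

python3 - <<'E'
from snap import *
o=show(17.85,42.93,[.6532,.0327,.1165])
snap(10,(150,110,150),(220,130,120))
gask(10,(200,100,300,220),o["position"][2]-.0314+.005,17.85,o["position"])
E
```

```text
t 14.875 q [ 0.66  0.8  -0.7   1.35 -0.21  1.42  0.44] p [0.6539 0.0329 0.1176] gap 0.0131 F [-0.2 -0.7 -1.4] M [-0.93 -0.3   0.01]
toolx [-0.207  0.649 -0.732] lean 42.93 yaw 17.71 z [0.952 0.305 0.001]
turn [-0.0006  0.0017  0.0001]
shift tool (target R) [ 0.0008 -0.0007 -0.0007] world [-0.0007 -0.0002 -0.0011] | tool now [ 0.0008 -0.0007 -0.0007]
gasket 167 [629.03 110.06  29.87] z 0.0903565887547968
 rel TCP: ahead 81.09 lat(c) -0.03
 n/a slope [ 9.0000e-03 -7.0000e-03  9.0325e+01]
```

View pics/p10.png

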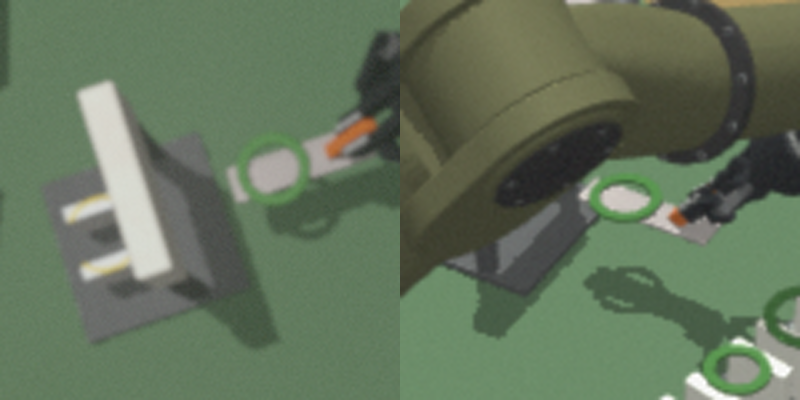

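```bash

python3 - <<'E'
from snap import *
W_=[]
for i in ("0","7","8","10"):
    s=load(f"top{i}");im=s["image"].astype(float);v,u=np.mgrid[:420,:560];P=bp(s,u,v);R,G,B=np.moveaxis(im,-1,0)
    gb=(u>160)&(u<215)&(v>175)&(v<225)
    y=gb&(R-B>35)&(P[...,2]>.055)&(P[...,2]<.085)
    w=bp(s,u[y],v[y],.07)[:,:2]*1000; W_.append(w)
    wt=gb&(abs(P[...,2]-.07)<.008)&(im.max(-1)>150)
    n,l,st,c=cv2.connectedComponentsWithStats(wt.astype(np.uint8))
    mids=[]
    th=np.radians(17.85)
    for j in range(1,n):
        if st[j,4]<40: continue
        q=bp(s,u[l==j],v[l==j],.07)*1000
        lat=q[:,0]*np.cos(th)+q[:,1]*np.sin(th);al=-q[:,0]*np.sin(th)+q[:,1]*np.cos(th)
        r=cv2.minAreaRect(q[:,:2].astype(np.float32)); mids.append(lat.mean()); 
        print(i,st[j,4],"lat",np.percentile(lat,[3,50,97]).round(1),"al max",np.percentile(al,[99,100]).round(1),r[2])
    print(i,"latmid",np.mean(mids))
    f=least_squares(lambda p:np.hypot(*(w-p).T)-34,[576,272],loss="soft_l1");print("yellow n",len(w),f.x, "al/lat",-f.x[0]*np.sin(th)+f.x[1]*np.cos(th),f.x[0]*np.cos(th)+f.x[1]*np.sin(th))
    for R0 in(33,35):
        print(R0,least_squares(lambda p:np.hypot(*(w-p).T)-R0,[576,272],loss="soft_l1").x)
    k=(u>150)&(u<255)&(v>130)&(v<245)&(P[...,2]>.21)
    n,l,st,c=cv2.connectedComponentsWithStats(k.astype(np.uint8));j=1+st[1:,4].argmax()
    r=cv2.minAreaRect((bp(s,u[l==j],v[l==j],.22)[:,:2]*1000).astype(np.float32));print("bar",r)
E
python3 -c "
import numpy as np
t=np.radians(17.85);print('S',-576*np.sin(t)+272.6*np.cos(t),576*np.cos(t)+272.6*np.sin(t))"
```

```text
0 105 lat [653.9 660.7 668. ] al max [112.4 112.6] 15.842753410339355
0 107 lat [596.2 603.1 609.9] al max [112.1 112.9] 17.14927101135254
0 latmid 631.9941488133566
yellow n 61 [576.20848958 274.42438757] al/lat 84.59128948114608 632.5893468160209
33 [575.74049677 275.36594861]
35 [576.66537616 273.24159134]
bar ((594.01708984375, 214.85623168945312), (164.269287109375, 31.092145919799805), 17.975595474243164)
7 109 lat [653.8 660.7 668. ] al max [112.4 112.6] 17.217384338378906
7 107 lat [596.  602.9 609.9] al max [112.1 112.9] 17.14818000793457
7 latmid 631.8963775124439
yellow n 64 [576.14617628 274.53904718] al/lat 84.71953028453379 632.5651792918577
33 [575.79061462 275.44186466]
35 [576.45785912 273.41822055]
bar ((594.0416259765625, 215.08096313476562), (164.06578063964844, 30.68055534362793), 17.91248893737793)
8 109 lat [653.8 660.7 668. ] al max [112.4 112.6] 17.217430114746094
8 108 lat [596.1 603.  609.9] al max [112.1 112.9] 18.397478103637695
8 latmid 631.9188079053016
yellow n 65 [576.17533699 274.40916139] al/lat 84.58695838254457 632.5531228933787
33 [575.74456835 275.35068419]
35 [576.5720143  273.24863844]
bar ((595.0498046875, 215.2578887939453), (166.4818878173828, 30.96550178527832), 17.975595474243164)
10 109 lat [653.8 660.7 668. ] al max [112.4 112.6] 17.236099243164062
10 111 lat [595.6 602.8 609.9] al max [112.1 112.9] 18.417695999145508
10 latmid 631.8151136260218
yellow n 66 [576.14560848 274.34829597] al/lat 84.53813545252441 632.5061686037418
33 [575.702198   275.26557974]
35 [576.54198328 273.19476263]
bar ((595.0283203125, 215.2064666748047), (166.40928649902344, 31.0500431060791), 17.975595474243164)
S 82.91863129687442 631.8316710832506
```

Emit:
step_arm(rows=[[1,[0.0053,0.0057,-0.0005],[0,0,0]],[1,[0.0107,0.0115,-0.0004],[0,0,0]],[1,[0.0107,0.0115,0],[0,0,0]],[1,[0.0107,0.0115,0],[0,0,0]],[1,[0.0107,0.0115,0],[0,0,0]],[1,[0.0107,0.0115,0],[0,0,0]],[1,[0.0107,0.0115,0],[0,0,0]],[1,[0.0107,0.0115,0],[0,0,0]],[1,[0.0107,0.0115,0],[0,0,0]],[1,[0.0053,0.0057,0],[0,0,0]]])

```text
clock: 16.23
position: [0.609, 0.1686, 0.1173]
eef_rot: [1.571, 0.821, 1.882]
ft_force: [-0.6, 0.3, -0.8]
finger_gap: 0.0135
```

Emit:
step_arm(rows=[[1,[0,0,0],[0,0,0]],[1,[0,0,0],[0,0,0]]])

```text
clock: 16.48
position: [0.6102, 0.1661, 0.1169]
eef_rot: [1.571, 0.822, 1.879]
ft_force: [0.8, -0.1, -2.7]
finger_gap: 0.013
```

```bash

python3 - <<'E'
from snap import *
th=np.radians(17.85);c=np.array([np.cos(th),np.sin(th)]);xd=np.array([-np.sin(th),np.cos(th)])
t=.6316*c+.0017*xd
o=show(17.85,42.93,[*t,.1165])
snap(11,(140,110,130),(200,110,160))
E
```

```text
t 16.475 q [ 0.59  0.71 -0.76  1.55 -0.28  1.24  0.34] p [0.6102 0.1661 0.1169] gap 0.013 F [ 0.8 -0.1 -2.7] M [-0.9  -0.29 -0.03]
toolx [-0.207  0.648 -0.733] lean 42.89 yaw 17.69 z [0.953 0.304 0.   ]
turn [-0.0019  0.002   0.0006]
shift tool (target R) [ 0.0211  0.0222 -0.0001] world [-0.0095  0.0291 -0.0004] | tool now [ 0.0211  0.0222 -0.0002]
```

View pics/p11.png

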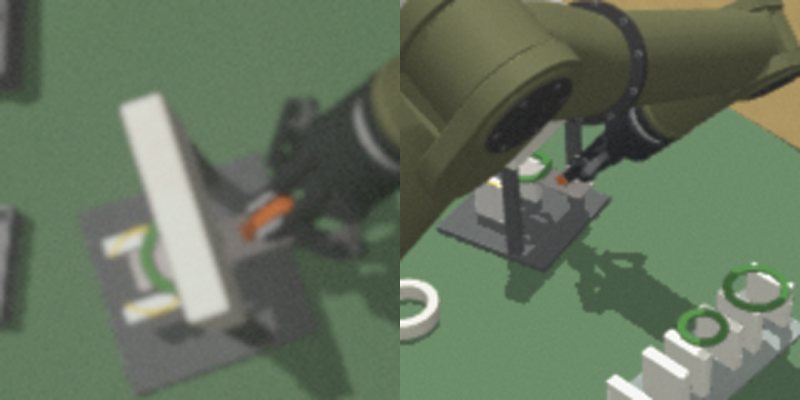

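The ring is coming out beyond the bar between the walls, and the gripper is still clear of the bar. I'll go the last 30 mm.

Emit:
step_arm(rows=[[1,[0.0035,0.0037,0],[-0.001,0.001,0]],[1,[0.006,0.0063,0],[0,0,0]],[1,[0.006,0.0063,0],[0,0,0]],[1,[0.0035,0.0037,0],[0,0,0]],[1,[0.002,0.0021,0],[0,0,0]],[1,[0,0,0],[0,0,0]],[1,[0,0,0],[0,0,0]],[1,[0,0,0],[0,0,0]]])

```text
clock: 17.58
position: [0.6006, 0.1956, 0.1167]
eef_rot: [1.571, 0.822, 1.882]
ft_force: [0.8, -0.4, -1.9]
finger_gap: 0.0131
```

```bash

python3 - <<'E'
from snap import *
th=np.radians(17.85);c=np.array([np.cos(th),np.sin(th)]);xd=np.array([-np.sin(th),np.cos(th)])
t=.6316*c+.0017*xd
o=show(17.85,42.93,[*t,.1165])
snap(12,(150,140,80),(220,130,110))
def ringvis(i,z,box=(160,160,235,230)):
    s=load(f"top{i}");im=s["image"].astype(float);v,u=np.mgrid[:420,:560];P=bp(s,u,v);R,G,B=np.moveaxis(im,-1,0);g=G-(R+B)/2
    x0,y0,x1,y1=box
    k=(u>x0)&(u<x1)&(v>y0)&(v<y1)&(g>30)&(G>1.38*R)&(abs(P[...,2]-z)<.02)
    w=bp(s,u[k],v[k],z)[:,:2]*1000
    f=least_squares(lambda p:np.hypot(*(w-p).T)-29.4,[576,272],loss="soft_l1").x
    print("ring",k.sum(),f,"z",np.median(P[k][:,2]),"al/lat",f@xd,f@c)
ringvis(12,o["position"][2]-.0264)
E
```

```text
t 17.575 q [ 0.56  0.69 -0.78  1.58 -0.29  1.2   0.32] p [0.6006 0.1956 0.1167] gap 0.0131 F [ 0.8 -0.4 -1.9] M [-0.89 -0.28 -0.01]
toolx [-0.208  0.648 -0.732] lean 42.92 yaw 17.81 z [ 0.952  0.306 -0.   ]
turn [-0.0006  0.0005  0.0001]
shift tool (target R) [-0.0002 -0.0004 -0.    ] world [ 0.0001 -0.0004 -0.0002] | tool now [-0.0002 -0.0004 -0.    ]
ring 57 [576.8126462  272.47180616] z 0.08958549929481552 al/lat 82.54751116196621 632.5659035773896
```

View pics/p12.png

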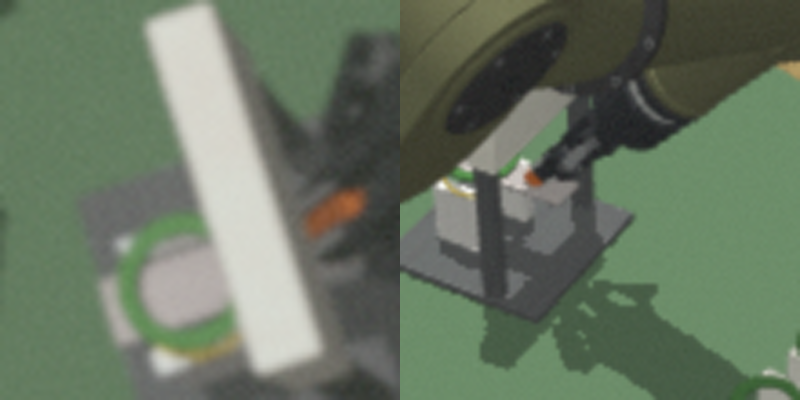

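Within 1 mm of centre. Now I lower it gently.

Emit:
step_arm(rows=[[1,[0.0022,-0.002,0],[0,0,0]],[1,[0.0029,-0.0027,0],[0,0,0]],[1,[0.0022,-0.002,0],[0,0,0]],[1,[0.0011,-0.001,0],[0,0,0]],[1,[0.0009,-0.0008,0],[0,0,0]],[1,[0.0009,-0.0008,0],[0,0,0]],[1,[0.0009,-0.0008,0],[0,0,0]],[1,[0.0009,-0.0008,0],[0,0,0]],[1,[0.0009,-0.0008,0],[0,0,0]],[1,[0.0009,-0.0008,0],[0,0,0]]])

```text
clock: 18.92
position: [0.6003, 0.1963, 0.0981]
eef_rot: [1.571, 0.821, 1.882]
ft_force: [0.8, 0.2, -1.7]
finger_gap: 0.0133
```

Emit:
step_arm(rows=[[1,[0.0009,-0.0008,0],[0,0,0]],[1,[0.0009,-0.0008,0],[0,0,0]],[1,[0.0009,-0.0008,0],[0,0,0]],[1,[0.0015,-0.0014,0],[0,0,0]],[1,[0.0022,-0.002,0],[0,0,0]],[1,[0.0022,-0.002,0],[0,0,0]],[1,[0,0,0],[0,0,0]],[1,[0,0,0],[0,0,0]]])

```text
clock: 19.92
position: [0.6003, 0.1965, 0.0866]
eef_rot: [1.571, 0.821, 1.882]
ft_force: [-0.4, 1.1, -1.8]
finger_gap: 0.0131
```

```bash
cat >> snap.py <<'E'
th=np.radians(17.85);c=np.array([np.cos(th),np.sin(th)]);xd=np.array([-np.sin(th),np.cos(th)])
def ringvis(i,z,box=(160,160,235,230)):
    s=load(f"top{i}");im=s["image"].astype(float);v,u=np.mgrid[:420,:560];P=bp(s,u,v);R,G,B=np.moveaxis(im,-1,0);g=G-(R+B)/2
    x0,y0,x1,y1=box
    k=(u>x0)&(u<x1)&(v>y0)&(v<y1)&(g>30)&(G>1.38*R)&(abs(P[...,2]-z)<.02)
    w=bp(s,u[k],v[k],z)[:,:2]*1000
    f=least_squares(lambda p:np.hypot(*(w-p).T)-29.4,[576,272],loss="soft_l1").x
    q=P[k]*1000;A=np.c_[q[:,:2]-q[:,:2].mean(0),np.ones(len(q))]
    print("ring",k.sum(),f,"z",np.median(P[k][:,2]),"al/lat",f@xd,f@c,"slopes",np.linalg.lstsq(A,q[:,2],rcond=None)[0].round(3))
E
python3 - <<'E'
from snap import *
t=.6316*c+.0017*xd
o=show(17.85,42.93,[*t,.090])
snap(13,(150,140,80),(220,130,110))
ringvis(13,.075)
E
```

```text
t 19.925 q [ 0.55  0.73 -0.76  1.6  -0.28  1.16  0.34] p [0.6003 0.1965 0.0866] gap 0.0131 F [-0.4  1.1 -1.8] M [-0.83 -0.22  0.02]
toolx [-0.209  0.648 -0.732] lean 42.94 yaw 17.84 z [0.952 0.306 0.   ]
turn [-0.0001  0.0002 -0.0002]
shift tool (target R) [-0.0034  0.0014 -0.    ] world [ 0.0004 -0.0012  0.0034] | tool now [-0.0034  0.0014 -0.    ]
ring 33 [575.95071791 272.20367174] z 0.0731029010063704 al/lat 82.55648762654407 631.6632763761594 slopes [-4.7000e-02  2.0000e-02  7.3309e+01]
```

View pics/p13.png

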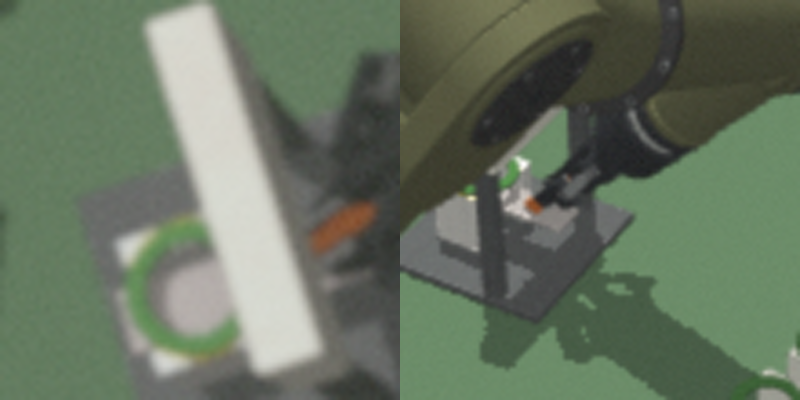

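The ring is on the yellow marks and the blade is 15 mm below it. I'll draw out straight back.

Emit:
step_arm(rows=[[1,[-0.0068,-0.0073,0],[0,0,0]],[1,[-0.0136,-0.0146,0],[0,0,0]],[1,[-0.0136,-0.0146,0],[0,0,0]],[1,[-0.0136,-0.0146,0],[0,0,0]],[1,[-0.0136,-0.0146,0],[0,0,0]],[1,[-0.0136,-0.0146,0],[0,0,0]],[1,[-0.0136,-0.0146,0],[0,0,0]],[1,[-0.0136,-0.0146,0],[0,0,0]],[1,[-0.0136,-0.0146,0],[0,0,0]],[1,[-0.0136,-0.0146,0],[0,0,0]]])

```text
clock: 21.28
position: [0.6588, 0.0147, 0.0866]
eef_rot: [1.571, 0.822, 1.882]
ft_force: [0.8, -0.1, -1.1]
finger_gap: 0.0129
```

```bash
python3 - <<'E'
from snap import *
o=show(4.8,42.93,[.4956,-.4227,.17])
snap(14,(150,140,80),(220,110,140))
ringvis(14,.075)
E
```

```text
t 21.275 q [ 0.66  0.85 -0.67  1.34 -0.19  1.41  0.47] p [0.6588 0.0147 0.0866] gap 0.0129 F [ 0.8 -0.1 -1.1] M [-0.84 -0.29 -0.01]
toolx [-0.209  0.648 -0.732] lean 42.93 yaw 17.83 z [0.952 0.306 0.   ]
turn [ 0.1667 -0.1549 -0.    ]
shift tool (target R) [-0.3486 -0.2524 -0.1992] world [-0.1632 -0.4374  0.0834] | tool now [-0.3106 -0.2115 -0.2893]
ring 58 [576.04353373 272.61233038] z 0.07354626075796206 al/lat 82.91702389639345 631.8768887860607 slopes [-1.0000e-02  1.7000e-02  7.3907e+01]
```

View pics/p14.png

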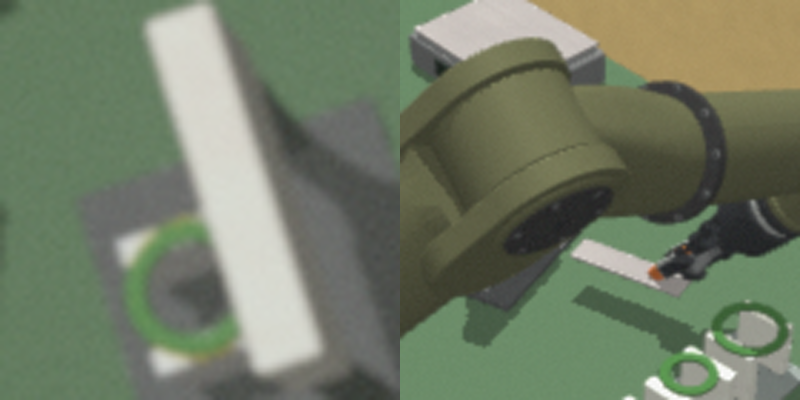

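Emit:
step_arm(rows=[[1,[-0.0203,0.0189,0],[0,0,0]],[1,[-0.0203,0.0189,0],[0,0,0]],[1,[-0.0203,0.0189,0],[0,0,0]],[1,[0,0,0],[0.0417,-0.0387,0]],[1,[0,0,0],[0.0417,-0.0387,0]],[1,[0,0,0],[0.0417,-0.0387,0]],[1,[0,0,0],[0.0417,-0.0387,0]]])

```text
clock: 22.25
position: [0.6585, 0.0166, 0.1721]
eef_rot: [1.568, 0.822, 1.652]
ft_force: [-0.9, 0.6, -1.1]
finger_gap: 0.0133
```

Emit:
step_arm(rows=[[1,[-0.013,-0.014,-0.009],[0,0,0]],[1,[-0.0261,-0.0281,-0.0181],[0,0,0]],[1,[-0.0261,-0.0281,-0.0181],[0,0,0]],[1,[-0.0261,-0.0281,-0.0181],[0,0,0]],[1,[-0.0261,-0.0281,-0.0181],[0,0,0]],[1,[-0.0261,-0.0281,-0.0181],[0,0,0]],[1,[-0.0261,-0.0281,-0.0181],[0,0,0]],[1,[-0.0261,-0.0281,-0.0181],[0,0,0]],[1,[-0.0261,-0.0281,-0.0181],[0,0,0]],[1,[-0.0261,-0.0281,-0.0181],[0,0,0]]])

```text
clock: 23.5
position: [0.5162, -0.364, 0.1707]
eef_rot: [1.571, 0.823, 1.654]
ft_force: [0.1, -0.8, -1.3]
finger_gap: 0.0128
```

```bash
python3 - <<'E'
from snap import *
o=show(4.8,42.93,[.4956,-.4227,.17])
E
```

```text
t 23.5 q [ 1.11  0.81 -0.55  1.15 -0.17  1.78  0.71] p [ 0.5162 -0.364   0.1707] gap 0.0128 F [ 0.1 -0.8 -1.3] M [-0.89 -0.07 -0.01]
toolx [-0.057  0.678 -0.733] lean 42.87 yaw 4.78 z [0.997 0.083 0.   ]
turn [-0.0001  0.0002  0.0011]
shift tool (target R) [-0.0382 -0.042  -0.0254] world [-0.0206 -0.0587 -0.0007] | tool now [-0.0381 -0.042  -0.0254]
```

Emit:
step_arm(rows=[[1,[-0.0191,-0.021,-0.0127],[0,0,0]],[1,[-0.0125,-0.0135,-0.0085],[0,0,0]],[1,[0,0,0],[0,0,0]],[1,[0,0,0],[0,0,0]]])

```text
clock: 24.0
position: [0.5006, -0.4091, 0.1699]
eef_rot: [1.57, 0.821, 1.655]
ft_force: [0.3, -0.1, -0.6]
finger_gap: 0.0129
```

```bash
python3 - <<'E'
from snap import *
o=show(4.8,42.93,[.4956,-.4227,.0374])
E
```

```text
t 24.0 q [ 1.13  0.86 -0.53  1.06 -0.14  1.84  0.75] p [ 0.5006 -0.4091  0.1699] gap 0.0129 F [ 0.3 -0.1 -0.6] M [-0.87 -0.08 -0.01]
toolx [-0.057  0.679 -0.732] lean 42.96 yaw 4.81 z [0.996 0.085 0.001]
turn [ 0.0011 -0.0002 -0.0006]
shift tool (target R) [ 0.0881 -0.0998 -0.0061] world [-0.005  -0.0136 -0.1325] | tool now [ 0.088  -0.0999 -0.0062]
```

Emit:
step_arm(rows=[[1,[0.0131,-0.0152,-0.001],[0,0,0]],[1,[0.0131,-0.0152,-0.001],[0,0,0]],[1,[0.0131,-0.0152,-0.001],[0,0,0]],[1,[0.0131,-0.0152,-0.001],[0,0,0]],[1,[0.0131,-0.0152,-0.001],[0,0,0]],[1,[0.0131,-0.0152,-0.001],[0,0,0]],[1,[0,0,0],[0,0,0]],[1,[0,0,0],[0,0,0]]])

```text
clock: 25.0
position: [0.4958, -0.4235, 0.0501]
eef_rot: [1.57, 0.822, 1.654]
ft_force: [0.5, 0.1, -0.6]
finger_gap: 0.0133
```

```bash
python3 - <<'E'
from snap import *
o=show(4.8,42.93,[.4956,-.4227,.0374])
snap(15,(380,190,110),(310,270,110))
E
```

```text
t 25.0 q [ 1.13  0.99 -0.49  1.09 -0.09  1.71  0.82] p [ 0.4958 -0.4235  0.0501] gap 0.0133 F [ 0.5  0.1 -0.6] M [-0.89 -0.09  0.02]
toolx [-0.057  0.679 -0.732] lean 42.93 yaw 4.76 z [0.996 0.084 0.001]
turn [ 0.0004  0.0004 -0.    ]
shift tool (target R) [ 0.0099 -0.0081 -0.0001] world [-0.0002  0.0008 -0.0127] | tool now [ 0.0099 -0.0081 -0.0001]
```

View pics/p15.png

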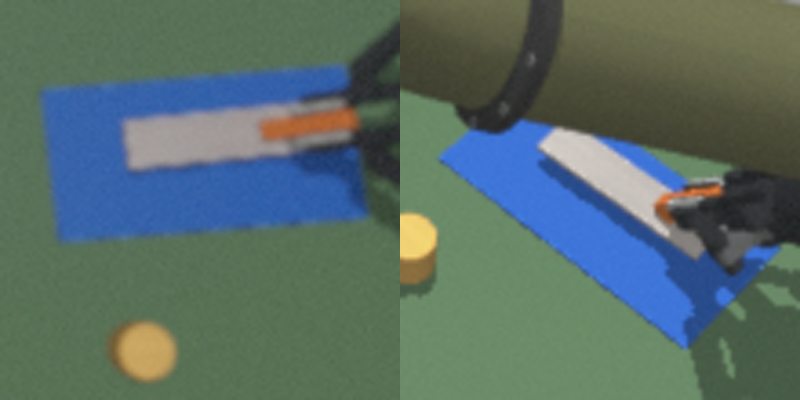

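Now over its old spot and level. I'll lower it the last 12.7 mm slowly.

Emit:
step_arm(rows=[[1,[0.0029,-0.0027,0],[0,0,0]],[1,[0.0022,-0.002,0],[0,0,0]],[1,[0.0015,-0.0014,0],[0,0,0]],[1,[0.0011,-0.001,0],[0,0,0]],[1,[0.0007,-0.0007,0],[0,0,0]],[1,[0.0007,-0.0007,0],[0,0,0]],[1,[0,0,0],[0,0,0]],[1,[0,0,0],[0,0,0]]])

```text
clock: 26.1
position: [0.4954, -0.4235, 0.0374]
eef_rot: [1.571, 0.821, 1.655]
ft_force: [-0.0, -0.3, 0.7]
finger_gap: 0.0129
```

```bash
python3 - <<'E'
from snap import *
o=show(4.8,42.93,[.4956,-.4227,.0374])
E
```

```text
t 26.1 q [ 1.13  1.   -0.49  1.09 -0.08  1.69  0.83] p [ 0.4954 -0.4235  0.0374] gap 0.0129 F [-0.  -0.3  0.7] M [-0.64  0.02  0.01]
toolx [-0.057  0.679 -0.732] lean 42.93 yaw 4.81 z [ 0.996  0.084 -0.   ]
turn [ 0.     -0.0001 -0.0001]
shift tool (target R) [0.0005 0.0006 0.0002] world [0.0002 0.0008 0.    ] | tool now [0.0005 0.0006 0.0002]
```

Emit:
step_arm(rows=[[0.8,[0,0,0],[0,0,0]],[0.5,[0,0,0],[0,0,0]],[0.2,[0,0,0],[0,0,0]],[0,[0,0,0],[0,0,0]],[0,[0,0,0],[0,0,0]],[0,[0,0,0],[0,0,0]]])

```text
clock: 26.85
position: [0.4954, -0.4235, 0.0371]
eef_rot: [1.571, 0.822, 1.655]
ft_force: [0.2, 0.1, -0.7]
finger_gap: 0.0852
```

```bash
python3 - <<'E'
from snap import *
o=show(4.8,42.93,[.4956,-.4227,.0374])
snap(16,(380,190,110),(310,270,110))
E
```

```text
t 26.85 q [ 1.13  1.   -0.49  1.09 -0.08  1.69  0.83] p [ 0.4954 -0.4235  0.0371] gap 0.0852 F [ 0.2  0.1 -0.7] M [-0.71 -0.02 -0.02]
toolx [-0.057  0.679 -0.732] lean 42.93 yaw 4.81 z [ 0.996  0.084 -0.   ]
turn [-0.0002 -0.0002 -0.    ]
shift tool (target R) [0.0003 0.0008 0.0003] world [0.0002 0.0008 0.0003] | tool now [0.0003 0.0008 0.0003]
```

View pics/p16.png

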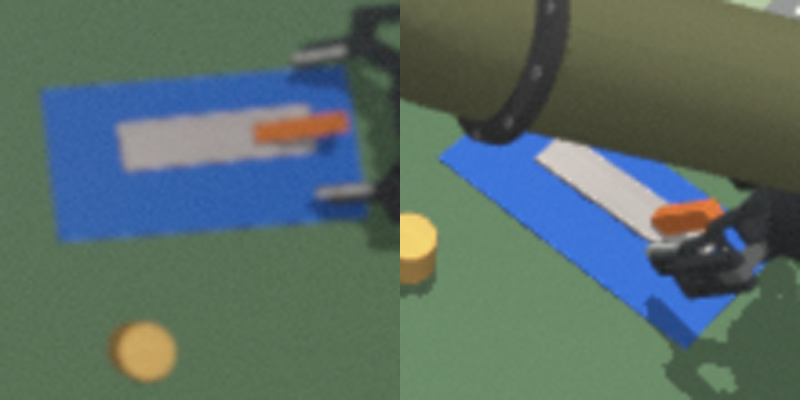

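Released and standing. I'll retreat along the tool axis.

Emit:
step_arm(rows=[[0,[-0.012,0,0],[0,0,0]],[0,[-0.025,0,0],[0,0,0]],[0,[-0.025,0,0],[0,0,0]],[0,[-0.025,0,0],[0,0,0]],[0,[-0.02,0.01,0],[0,0,0]],[0,[0,0,0],[0,0,0]],[0,[0,0,0],[0,0,0]]])

```text
clock: 27.82
position: [0.5008, -0.4886, 0.1217]
eef_rot: [1.572, 0.821, 1.656]
ft_force: [-0.6, -0.3, -0.4]
finger_gap: 0.0854
```

```bash
python3 - <<'E'
from snap import *
o=show(4.8,42.93,[.4956,-.4227,.0374])
snap(17,(150,130,340),(260,150,260))
ringvis(17,.075)
s=load("top17");v,u=np.mgrid[:420,:560];P=bp(s,u,v)*1000;im=s["image"];hsv=cv2.cvtColor(im,cv2.COLOR_RGB2HSV)
hd=(u>430)&(u<490)&(v>205)&(v<250)&((hsv[...,0]<20))&(hsv[...,1]>120)&(P[...,2]>8);q=P[hd]
for z0 in(18,26,34,42,50): print(z0,q[abs(q[:,2]-z0)<4].mean(0).round(1))
for x in range(414,445,6):
    k=(u>=x)&(u<x+5)&(v>226)&(v<232);print(P[k].mean(0).round(1))
d0=load("top0")["image"].astype(int)
for nm,b in dict(g80=(322,146,358,182),g60=(330,188,356,214),tape=(203,268,242,305),bottle=(92,245,138,278),tray=(86,170,150,220),stamp=(364,122,390,145),calc=(400,132,460,175),weight=(410,276,431,297)).items():
    x0,y0,x1,y1=b;print(nm,np.abs(d0[y0:y1,x0:x1]-im[y0:y1,x0:x1]).mean().round(1))
E
```

```text
t 27.825 q [ 1.11  1.04 -0.48  0.82 -0.08  1.92  0.81] p [ 0.5008 -0.4886  0.1217] gap 0.0854 F [-0.6 -0.3 -0.4] M [-0.67 -0.08 -0.02]
toolx [-0.058  0.679 -0.732] lean 42.95 yaw 4.86 z [ 0.996  0.084 -0.001]
turn [-0.0003 -0.0007 -0.0003]
shift tool (target R) [ 0.1068 -0.009   0.0003] world [-0.0052  0.0659 -0.0843] | tool now [ 0.1068 -0.0091  0.0004]
ring 72 [576.05409046 272.70372299] z 0.07364003037494476 al/lat 83.00078115600928 631.9149515507014 slopes [-7.0000e-03  5.0000e-03  7.3952e+01]
18 [ 490.6 -399.1   18.1]
26 [ 491.9 -405.1   26.1]
34 [ 491.5 -413.4   34.7]
42 [ 492.3 -420.2   42.6]
50 [ 493.4 -426.3   49.8]
[ 486.6 -308.8    5.5]
[ 486.1 -324.2    5.6]
[ 483.1 -326.    45. ]
[ 482.5 -340.1   46. ]
[ 484.9 -370.6    6.2]
[ 484.6 -386.3    5.7]
g80 1.8
g60 1.6
tape 1.6
bottle 2.0
tray 1.8
stamp 2.1
calc 1.6
weight 1.6
```

View pics/p17.png

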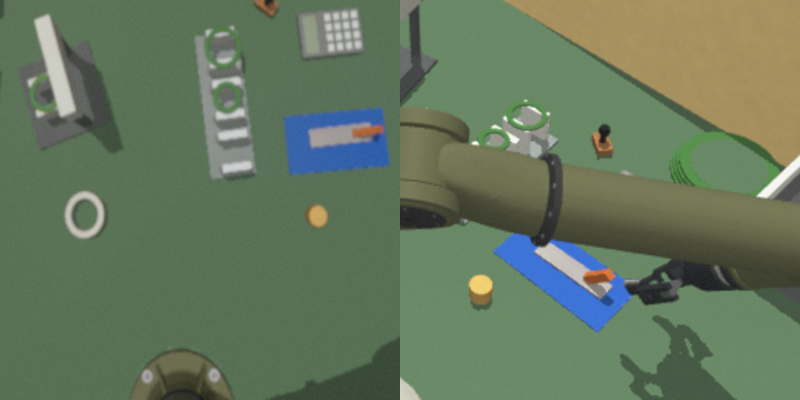

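```bash
python3 -c "
from station import bot
print(bot.finish_job(), bot.observe()['clock'])"
```

```text
the job is handed in; nothing more can be done
the job is handed in; nothing more can be done
```

I handed the job in at about 28 s of the 72 s allowed; the station reports no verdict. The lifter carried the 70 mm gasket flat from the bay nearest the robot, in under the light bar, and set it on the gauge walls. I then drew the lifter out and stood it back on its mat, released the handle and backed the gripper away.

What the last checks showed:
- **Gasket:** its centre was within about 1 mm of my estimate of the seat's middle, with a slope under 0.01. Its top read 73.6 mm in the camera depth against the expected 75 mm, which is within the calibration error. My two estimates of the seat's middle differed by about 2 mm: the yellow marks alone put it slightly farther in (+x) than the walls and bar did, and I used the walls and bar.
- **Lifter:** it stood flat on the mat about 2–3 mm from where it started, with the gripper open and clear. Two of the six blade depth readings came out near 45 mm instead of 6 mm. I took these for depth dropouts and did not recheck them.
- **Everything else:** the other two gaskets and all the bystanders looked unchanged from the first picture. No unusual forces showed in any of the readings I took.

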